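Hang a shelf bracket in a slat rack and lock it

ROBOT

A 6-joint arm with a two-finger parallel gripper is mounted at the origin on a cart in front of the work surface, level with it; the furniture and walls round the work are solid. World frame = base frame: x ahead of the robot, y to its left, z up, the work surface at z = 0. Lengths are in mm, angles in rad, forces in N, time in s.
With the tool pointing down it reaches from about 350 to 875 mm from the base axis. Payload 4.2 kg.
Tool frame: the origin (TCP) lies midway between the tips of the shut fingers; the grasp point (between the pads) lies 19 mm behind it (arm.grip_depth is the distance from the TCP to the grasp point, in mm); z points along the fingers, x is the direction in which the jaws open and shut, and the axes are right-handed (so a half turn about z gives the same grasp; the last joint's range is limited). The gripper opens to 85 mm and grips with 20 to 120 N. Pads are 22 mm wide; open, the fingers measure 114 mm over their backs; the gripper's body (76 mm by 85 mm) begins 54 mm behind the grasp point. The pads swing forward as they close: fully open they stand 13 mm farther back than shut.
Start: joints at [1.394, 0.385, 0.008, 0, -1.194, -0.259], TCP at [263.801, 566.576, 231.312] pointing down, gripper open.
Joint ranges: [-3.14, 3.14], [-1.21, 2.06], [-1.07, 1.41], [-3.16, 2.05], [-2.99, -0.16], [-3.1, 3.1]. Speed limits (rad/s): [2.79, 2.79, 3.14, 3.14, 3.14, 3.14].

INTERFACE

Orientations are given as a unit quaternion [x, y, z, w].
In Python, from bench import arm, eyes, find_in, silhouettes gives the robot as it stands. The module is installed in compiled form; this text tells all that it offers.
- The arm moves only by the tool play_rows, never from a script. Its arguments are lists of equal length, an entry for each row: "offset": the shift along the world's x, y, z in mm, a list of three; "turn": the turn about the world's z in rad. In form: {"offset": [[x, y, z], ...], "turn": [turn, ...]}. A call has 1 to 12 rows; each row shifts and turns the pose as measured when the row begins; what a row does not reach is not made up. A row lasts 1/10 s, in which the tool goes at most 50 mm and 8.59 degrees, less where a joint would pass 70% of its speed; a pose out of reach is approached as far as the arm can. A call is refused whole if a number of a shift passes 50 or a number of a turn 0.15, either way. A call with a gripper value outside its range is refused whole. "grip" is the gripper's target within -1 to 1 (fully open at 1, half-way at 0, shut at -1), set as the call begins (left out, the last holds). The fingers move at their own pace and stop on an object; the grip force is fixed at half the most. Time passes only in rows, so rows that do not move let the fingers close. It gives the time, the measured TCP pose, the force and the opening at its end, in the units of the state.
- arm.read_state(): the state, without advancing time (a new reading comes with each control period).
- eyes.get_image(name): name is "scene" or "top"; returns (picture, depth): 400x640x3 uint8, red, green, blue; 400x640 float32, mm along the optical axis (not along the pixel's ray), 0 where there is no reading.
- eyes.camera_params(name): a dict with "camera_matrix" (3x3 intrinsics, pixels), "camera_from_world" (4x4, takes a point from world to camera coordinates). Camera axes: x right, y down, z forward; pixel columns grow to the right and rows downward; lengths in mm; the calibration is good to about 2 mm. A picture is of the moment at which its call begins. camera_params takes no time and is no camera call.
- arm.job_done(): hands the job in, once; it reports no verdict.
Trained networks look in the newest picture that a camera, given by its name, has taken for a name from the list of things; names that differ only in an ending like _2 or _b are one class to them, and where a whole thing is asked for, a point or a joint stands for the part that bears it (a point fixed in the world has none). Each returns a list of dicts, best first, with "score" (0 to 1); they miss things now and then, are a little off and sometimes report something else, mostly with a low value. They report only what shows in the picture. A call takes as long as a camera call. They do not tell look-alikes from the thing itself.
- find_in(camera, query): "bbox" ([centre column, centre row, width, height] in pixels, round what is visible of it).
- silhouettes(camera, query): "mask" (400x640 bool, what is visible of it) and "bbox" ([centre column, centre row, width, height] in pixels, round what is visible of it).
The state is a dict: "clock": time; "joints": joint angles; "joint_vel": joint speeds; "joint_efforts": joint torques, N m; "position": TCP position; "ee_rot": TCP orientation; "contact_force": force on the tool from outside, world axes, zero at the start; "wrist_torque": the same for the moment, N m; "gripper_width": finger opening in mm.
Only numpy, scipy, OpenCV 4.12 (cv2) and the standard library are available. Lean on these libraries where they do the work, as an engineer would, in place of code of your own. Each camera call takes 0.05 s, during which the arm holds its last target. There are 200 camera calls.

TASK

Hang the loose aluminium shelf bracket in the upper groove of the slat rack, about the middle of the rack: tip its tongue in behind the top slat, swing it down until its back plate lies flat against the rack, and let go. Then swing the locking lever at the rack's left end round until it points straight at the index pin, so that the keeper bar comes down over the bracket's tongue, and leave it so.

Things in the scene. Friction and masses are not known exactly. Their poses are not given: they have to be found in the camera images.
- rack: Fixed aluminium slat rack, 260 mm long (y), 50 deep, 228 high. Origin on the bench below the middle of its front face; -x points out of that face to the robot, +y to its left end, z up. Upper groove: mouth z 150 to 188 mm, between middle slat (z 62 to 150) and top slat (188 to 228), slats 4 mm thick (x 0 to 4), hollow behind to x = 46 mm. End posts close the groove at y = -115 and +115 mm.
- groove (a point): On the front lower edge of the upper groove's mouth, 150 mm above the bench, at the middle of the rack (y = 0): the bracket's middle goes within 30 mm of it, left or right. Axes as the rack. To its right, at y = -83 to -103 mm, hangs a fixed dark prong hook, 65 mm long.
- keeper (a joint): Height in m of the steel keeper bar above its locked place. The bar, in front of the top slat (x = -6 to -1 mm of the rack), 16 mm high, is driven by the lever. Its lower edge is 12 mm above the groove's lower edge at 0 (lever at the pin) and rises 37 mm per rad: 37 mm or more above that edge, out of the way, where the lever starts.
- bracket_rib (a point): Grip point on the upright rib of the loose aluminium shelf bracket (0.2 to 0.4 kg), which starts standing on its shelf. Axes: x from the shelf's front lip to the back plate and tongue, y across, z up. Rib 14 mm thick (y), from here 30 mm forward, 41 back, 29 down, 26 up. Shelf: underside at z = -34 mm, 60 mm wide, to x = -54, with a front lip 14 mm high. Plate: back face at x = +46.
- bracket_heel (a point): Lower edge of the bracket's back face, middle, level with the shelf's underside. The back plate stands up from it: 5 mm thick, 60 mm wide, 80 mm high. Seated, it touches the rack's front face, 76 mm below the groove's lower edge, and the rib's grip point is then 46 mm in front of the face, 42 mm below the groove's lower edge. Axes as the bracket.
- tongue_root (a point): Underside of the tongue, 2.5 mm behind the back face, 76 mm above the heel; rests on the groove's lower edge when seated. The tongue, 44 mm wide, is an L of 4 mm sheet: from the plate 17 mm straight back, then up, its upright 43 mm high over all, 13 to 17 mm behind the back face. Axes as the bracket.
- tongue_tip (a point): Top end of the tongue, 119 mm above the heel, 15 mm behind the back face; seated, it stands 5 mm up behind the top slat. The tongue is taller than the mouth: it goes in with the bracket's front tipped up about 32 degrees (its top towards the rack), and is raised about 12 mm over the seated height while it is swung down. Axes as the bracket.
- lock_lever (a joint): Angle (rad) of the dark steel locking lever, turning level on an upright pivot in front of the rack's left end. 0 = straight out from the rack (its -x), at the index pin: locked. Positive = swung to the left seen from the robot. Range -0.2 to 1.15, starts at 0.68 to 1.0. Friction: about 1.5 N at the knob; stays where left.
- lever_knob (a point): Middle of the upright black round knob on the lever's end: 25 mm diameter, 23 mm up and down from here, 86 mm above the bench, 82 mm from the pivot. Turns with the lever.
- lever_pivot (a point): The lever's upright pivot axis, fixed to the rack, 49 mm above the bench. Axes as the rack.
- index_pin (a point): Top of the upright steel index pin, 12 mm diameter, 118 mm straight out (-x of the rack) from the pivot, 58 mm above the bench.
Mind the look-alikes: they are no part of the job. Leave any orange or red look-alike of the part that bears bracket_rib alone.

How it is judged:
By the outcome, as a careful person would: the job done as asked, in the order asked, and still so for the second after the job is handed in, with the robot touching nothing.
It also fails if it takes over 61 s, if anything falls off the work surface, if the arm or the gripper's body presses on something with over 40 N, if the wrist force passes 120 N, or if a joint passes its speed limit or range.

## Working session

There is one attempt and no reset: what is moved stays moved. The work goes in short steps, Python scripts to look and compute and a tool call to move; the robot and the scene stay as the last step left them, time stands still between calls to the robot, and variables do not carry over. Pictures are saved under pics/ and viewed, on a budget of 10 in all, crops included, one or two more only if the job needs it, and the job is handed in when it is done.

Besides the shell and the picture viewer there is one more tool, called as name(argument=value, ...) on one line, values as JSON. play_rows: Moves the arm, as the interface text tells. Its arguments: {"type":"object","properties":{"offset":{"type":"array","items":{"type":"array","items":{"type":"number"}}},"turn":{"type":"array","items":{"type":"number"}},"grip":{"type":"number"}},"required":["offset","turn"]}

```bash
mkdir -p pics
cat > h.py <<'E'
import numpy as np, cv2
from bench import arm, eyes, find_in, silhouettes
def cloud(cam):
    im,d=eyes.get_image(cam); p=eyes.camera_params(cam)
    K=np.array(p["camera_matrix"]);T=np.linalg.inv(np.array(p["camera_from_world"]))
    v,u=np.mgrid[0:400,0:640]
    c=np.stack([(u-K[0,2])/K[0,0]*d,(v-K[1,2])/K[1,1]*d,d],-1)
    w=c@T[:3,:3].T+T[:3,3]; w[d==0]=np.nan
    return im,w
def px(cam,P):
    p=eyes.camera_params(cam);T=np.array(p["camera_from_world"]);K=np.array(p["camera_matrix"])
    c=np.atleast_2d(P)@T[:3,:3].T+T[:3,3]; q=c@K.T
    return q[:,:2]/q[:,2:]
E
python3 - <<'E'
from h import *
ims=[]
for c in("scene","top"):
    im,w=cloud(c); np.save(c+"_w.npy",w); ims.append(im)
    p=eyes.camera_params(c);print(c,np.linalg.inv(np.array(p["camera_from_world"]))[:3].round(2).tolist())
    for q in("rack","bracket_rib","lever_knob","index_pin","tongue_tip","bracket_heel","lever_pivot","groove"):
        try:
            for r in find_in(c,q)[:3]:
                u,v=[int(round(x)) for x in r["bbox"][:2]]
                print(c,q,round(r["score"],2),np.round(r["bbox"]).tolist(),w[min(v,399),min(u,639)].round().tolist())
        except Exception as e: print(q,e)
cv2.imwrite("pics/a.png",ims[0][...,::-1]);cv2.imwrite("pics/b.png",ims[1][...,::-1])
print(arm.read_state())
E
```

```text
scene [[-0.89, -0.39, 0.21, 155.82], [-0.45, 0.78, -0.44, 266.16], [0.01, -0.49, -0.87, 1285.8]]
scene rack 0.8 [234.0, 248.0, 97.0, 130.0] [595.0, -67.0, 116.0]
scene bracket_rib 0.97 [368.0, 131.0, 39.0, 31.0] [429.0, -679.0, 62.0]
scene bracket_rib 0.9 [374.0, 228.0, 37.0, 32.0] [262.0, -351.0, 31.0]
scene bracket_rib 0.78 [326.0, 204.0, 22.0, 51.0] [433.0, -348.0, 57.0]
scene lever_knob 0.72 [220.0, 295.0, 18.0, 38.0] [574.0, 61.0, 61.0]
scene index_pin 0.93 [233.0, 249.0, 98.0, 130.0] [595.0, -62.0, 117.0]
scene tongue_tip 0.84 [365.0, 133.0, 36.0, 26.0] [439.0, -679.0, 45.0]
scene tongue_tip 0.74 [325.0, 204.0, 18.0, 49.0] [435.0, -344.0, 63.0]
scene tongue_tip 0.64 [373.0, 230.0, 34.0, 22.0] [264.0, -351.0, 15.0]
scene bracket_heel 0.96 [367.0, 135.0, 35.0, 25.0] [431.0, -681.0, 35.0]
scene bracket_heel 0.63 [372.0, 229.0, 36.0, 30.0] [266.0, -343.0, 36.0]
scene bracket_heel 0.62 [327.0, 206.0, 21.0, 49.0] [426.0, -342.0, 59.0]
scene groove 0.84 [234.0, 250.0, 93.0, 134.0] [595.0, -64.0, 107.0]
top [[0.01, -1.0, 0.05, 369.36], [-1.0, -0.01, 0.01, -330.0], [-0.01, -0.05, -1.0, 
[... 1026 characters left out ...]
]
{'clock': 0.9, 'joints': array([ 1.39359645e+00,  3.84665293e-01,  7.91291220e-03, -2.29686787e-05,
       -1.19400416e+00, -2.58606806e-01]), 'joint_vel': array([ 0.00095096,  0.00109416, -0.00061428,  0.00082854,  0.00149979,
       -0.00023517]), 'joint_efforts': array([-1.56051829e-03, -3.92077839e+01,  1.88616478e+01,  4.19082507e+00,
       -4.30148193e-04, -1.55211513e-06]), 'position': array([263.79714982, 566.57675172, 231.33469805]), 'ee_rot': array([-5.37517683e-01,  8.43252477e-01,  2.18629753e-05,  5.62873524e-06]), 'contact_force': array([ 0.1624792 , -0.59079886,  0.14113599]), 'wrist_torque': array([ 0.02466438,  0.00084858, -0.02376779]), 'gripper_width': 85.0973005069638}
```

View pics/a.png

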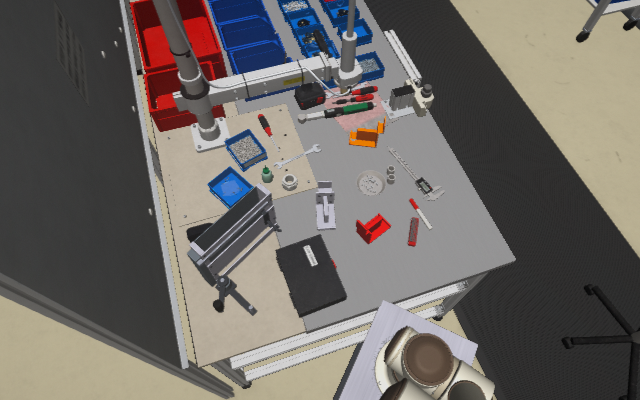

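View pics/b.png

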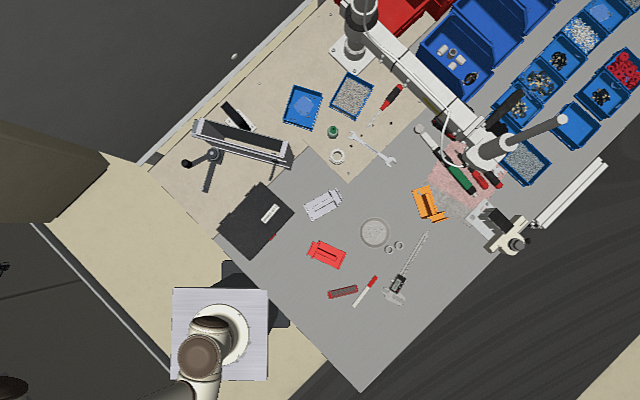

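Run:
```python
from h import *
a=cv2.imread("pics/a.png");b=cv2.imread("pics/b.png")
r=lambda im,u0,u1,v0,v1:cv2.resize(im[v0:v1,u0:u1],(400,300),interpolation=cv2.INTER_CUBIC)
o=np.vstack([np.hstack([r(a,170,310,175,325-45),r(a,170,310,220,325)]),np.hstack([r(b,165,305,85,190),r(b,300,348,186,222)])])
o[:300,:400]=r(a,300,360,170,230)
cv2.imwrite("pics/c.png",o)
# rack: top view, high points
w=np.load("top_w.npy");s=np.load("scene_w.npy")
for nm,W in(("top",w),("scene",s)):
    z=W[...,2];x=W[...,0];y=W[...,1]
    reg=(x>400)&(x<800)&(y>-330)&(y<150)
    m=reg&(z>218)&(z<240)
    P=W[m];print(nm,len(P),np.median(P[:,2]))
    rect=cv2.minAreaRect(P[:,:2].astype(np.float32));print(rect,cv2.boxPoints(rect).round(1).tolist())
    k=reg&(z>100)&(z<114)
    print("knobtop?",[p.round().tolist() for p in W[k][::8]][:12])
    mb=(abs(x-430)<110)&(abs(y+340)<70)&(z>4)&(z<140)
    B=W[mb];print("br",len(B),B.min(0).round(),B.max(0).round())
    for lo,hi in((4,20),(45,64),(64,84),(84,112),(112,130)):
        q=B[(B[:,2]>lo)&(B[:,2]<hi)]
        if len(q)>3: rr=cv2.minAreaRect(q[:,:2].astype(np.float32));print(lo,hi,len(q),np.round(q.mean(0),1).tolist(),cv2.boxPoints(rr).round(1).tolist())
```

```text
top 698 226.89027757013957
((636.92138671875, -50.73262023925781), (385.7276916503906, 156.910400390625), 53.736698150634766) [[459.6000061035156, -159.8000030517578], [586.0999755859375, -252.60000610351562], [814.2999877929688, 58.400001525878906], [687.7000122070312, 151.1999969482422]]
knobtop? [[797.0, 41.0, 111.0], [791.0, 45.0, 109.0], [780.0, 57.0, 112.0], [771.0, 66.0, 110.0], [761.0, 78.0, 113.0], [753.0, 83.0, 107.0], [741.0, 96.0, 114.0], [738.0, 102.0, 105.0], [730.0, 106.0, 110.0], [721.0, 119.0, 109.0], [716.0, 120.0, 104.0], [705.0, 134.0, 108.0]]
br 604 [ 325. -408.    4.] [ 539. -270.  124.]
4 20 363 [431.4, -330.6, 6.9] [[324.70001220703125, -272.20001220703125], [326.1000061035156, -409.3999938964844], [539.5, -407.20001220703125], [538.0999755859375, -270.0]]
45 64 102 [431.2, -341.4, 58.8] [[387.0, -324.1000061035156], [423.1000061035156, -385.29998779296875], [471.8999938964844, -356.6000061035156], [435.8999938964844, -295.29998779296875]]
64 84 98 [452.0, -375.1, 78.2] [[412.79998779296875, -318.5], [427.20001220703125, -396.3999938964844], [480.8999938964844
[... 1259 characters left out ...]
.0], [475.70001220703125, -360.29998779296875], [436.20001220703125, -293.79998779296875]]
64 84 135 [450.5, -373.8, 76.5] [[382.1000061035156, -354.29998779296875], [454.20001220703125, -410.20001220703125], [487.20001220703125, -367.6000061035156], [415.20001220703125, -311.70001220703125]]
84 112 70 [457.9, -387.0, 96.7] [[423.20001220703125, -385.6000061035156], [431.6000061035156, -404.29998779296875], [479.29998779296875, -382.8999938964844], [470.8999938964844, -364.20001220703125]]
112 130 31 [459.3, -387.8, 117.9] [[438.6000061035156, -393.70001220703125], [442.20001220703125, -400.20001220703125], [478.29998779296875, -380.20001220703125], [474.70001220703125, -373.70001220703125]]
```

View pics/c.png

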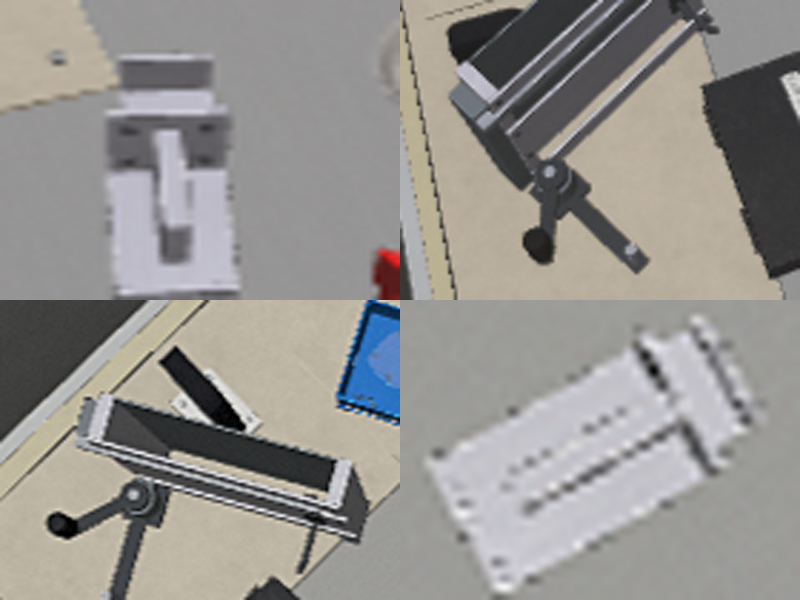

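Run:
```python
from h import *
from scipy.optimize import least_squares
t=-0.337;A=None
for nm in("scene","top"):
    W=np.load(nm+"_w.npy").reshape(-1,3);W=W[~np.isnan(W[:,0])]
    c,s=np.cos(t),np.sin(t);e=np.array([c,s]);f=np.array([-s,c])
    # rough front face origin from pixels
    o=np.array([600,-60.])
    L=np.c_[(W[:,:2]-o)@e,(W[:,:2]-o)@f,W[:,2]]
    m=(abs(L[:,0])<90)&(abs(L[:,1])<170)
    L=L[m]
    for lo,hi in((70,140),(222,232)):
        q=L[(L[:,2]>lo)&(L[:,2]<hi)]
        print(nm,lo,len(q),"x hist",np.histogram(q[:,0],np.arange(-90,91,6))[0].tolist())
        print("  y hist",np.histogram(q[:,1],np.arange(-170,171,10))[0].tolist())
# bracket
from math import *
for nm in("scene","top"):
    W=np.load(nm+"_w.npy").reshape(-1,3);W=W[~np.isnan(W[:,0])]
    B=W[(abs(W[:,0]-435)<75)&(abs(W[:,1]+345)<75)&(W[:,2]>3)]
    def loc(p,Q):
        d=Q[:,:2]-p[:2];c,s=cos(p[2]),sin(p[2]);return np.c_[d@[c,s],d@[-s,c],Q[:,2]-34]
    boxes=np.array([[-54,46,-30,30,-34,-29],[-30,41,-7,7,-29,26],[41,46,-30,30,-34,46],[46,63,-22,22,42,46],[59,63,-22,22,42,85],[-54,-49,-30,30,-34,-20]])
    def r(p):
        l=loc(p,B);d=[]
        for b in boxes:
            g=np.maximum(0,np.maximum(b[[0,2,4]]-l,l-b[[1,3,5]]));d.append(np.linalg.norm(g,axis=1))
        return np.minimum(np.min(d,0),12)
    best=min((least_squares(r,[430+dx,-333+dy,-1.07],loss="soft_l1",x_scale=[1,1,.02]) for dx in(-8,0,8) for dy in(-8,0,8)),key=lambda k:k.cost)
    print(nm,len(B),best.x.round(3),best.cost)
```

```text
scene 70 1068 x hist [11, 0, 0, 0, 0, 4, 4, 4, 5, 6, 5, 5, 10, 240, 303, 277, 56, 6, 6, 7, 4, 37, 43, 33, 0, 0, 0, 0, 0, 2]
  y hist [29, 36, 42, 52, 40, 36, 35, 36, 34, 38, 35, 34, 38, 35, 36, 38, 36, 37, 42, 39, 38, 44, 42, 37, 34, 40, 36, 38, 0, 7, 4, 0, 0, 0]
scene 222 512 x hist [0, 0, 0, 0, 0, 0, 0, 0, 0, 0, 0, 0, 0, 50, 76, 71, 41, 21, 15, 25, 21, 68, 66, 52, 6, 0, 0, 0, 0, 0]
  y hist [52, 30, 14, 11, 13, 15, 15, 15, 14, 14, 16, 15, 17, 13, 16, 16, 13, 14, 15, 17, 13, 19, 16, 17, 57, 45, 0, 0, 0, 0, 0, 0, 0, 0]
top 70 650 x hist [16, 1, 0, 0, 0, 4, 5, 5, 6, 4, 5, 6, 8, 73, 79, 62, 14, 12, 14, 14, 26, 91, 94, 43, 2, 1, 14, 16, 19, 16]
  y hist [17, 9, 30, 43, 12, 19, 21, 20, 20, 22, 20, 19, 19, 20, 23, 17, 60, 38, 22, 21, 21, 23, 20, 20, 74, 3, 0, 0, 2, 10, 5, 0, 0, 0]
top 222 412 x hist [0, 0, 0, 0, 0, 0, 0, 0, 0, 0, 0, 0, 1, 34, 55, 61, 32, 21, 20, 20, 28, 47, 46, 40, 7, 0, 0, 0, 0, 0]
  y hist [63, 29, 11, 9, 10, 10, 10, 10, 10, 10, 11, 10, 10, 9, 9, 10, 12, 11, 12, 7, 8, 12, 7, 11, 53, 48, 0, 0, 0, 0, 0, 0, 0, 0]
scene 1040 [ 428.385 -333.755   -1.065] 2986.518062219049
top 655 [ 427.037 -333.227   -1.055] 1223.5396132970502
```

play_rows(offset=[[12,-46,0],[12,-46,0],[12,-46,0],[12,-46,0],[12,-46,0],[12,-46,0],[12,-46,0],[12,-46,0],[12,-46,0],[12,-46,0],[12,-46,0],[12,-46,0]], turn=[-0.052,-0.052,-0.052,-0.052,-0.052,-0.052,-0.052,-0.052,-0.052,-0.052,-0.052,-0.052], grip=1)

```text
clock: 2.1
position: [408.0, -0.8, 232.4]
ee_rot: [-0.247, 0.969, 0.001, 0.005]
contact_force: [0.7, 0.2, -0.3]
gripper_width: 85.5
```

Run:
```python
from h import *
from scipy.optimize import least_squares
from math import *
t0=-0.337
for nm in("scene","top"):
    W=np.load(nm+"_w.npy").reshape(-1,3);W=W[~np.isnan(W[:,0])]
    c,s=cos(t0),sin(t0);o=np.array([600,-60.])
    L=np.c_[(W[:,:2]-o)@[c,s],(W[:,:2]-o)@[-s,c],W[:,2]]
    q=W[(L[:,0]>-12)&(L[:,0]<62)&(abs(L[:,1]+40)<150)&(L[:,2]>221)&(L[:,2]<234)][:,:2].astype(np.float32)
    print(nm,"top rect",cv2.minAreaRect(q),cv2.boxPoints(cv2.minAreaRect(q)).round(1).tolist())
    # front face middle slat (robust line)
    for lo,hi in((75,140),(192,222),(222,234)):
        q=W[(L[:,0]>-20)&(L[:,0]<15)&(abs(L[:,1]+40)<115)&(L[:,2]>lo)&(L[:,2]<hi)]
        x0,y0=600-40*-s,-60-40*c
        f=least_squares(lambda p:(q[:,0]-x0)*cos(p[1])+(q[:,1]-y0)*sin(p[1])-p[0],[0,t0],loss="soft_l1").x
        l=(q[:,0]-x0)*cos(f[1])+(q[:,1]-y0)*sin(f[1])
        print("  face",lo,len(q),f.round(4),np.percentile(l,[5,25,50,75,95]).round(1), "zcen",x0,y0)
    k=W[(L[:,0]>-150)&(L[:,0]<-5)&(L[:,1]>30)&(L[:,1]<170)&(L[:,2]>20)&(L[:,2]<130)]
    for lo,hi in((20,45),(45,62),(62,80),(80,100),(100,116)):
        g=k[(k[:,2]>lo)&(k[:,2]<hi)]
        if len(g):print("  lev",lo,len(g),np.median(g,0).round(1),g.min(0).round(),g.max(0).round())
```

```text
scene top rect ((607.7001953125, -106.82786560058594), (264.8820495605469, 52.82569122314453), 74.87120056152344) [[547.5999755859375, -227.8000030517578], [598.5999755859375, -241.60000610351562], [667.7999877929688, 14.100000381469727], [616.7999877929688, 27.899999618530273]]
  face 75 680 [-1.5799 -0.2673] [-5.  -2.4 -1.5 -0.8  0.4] zcen 586.7737067321666 -97.75003531645058
  face 192 521 [-4.6685 -0.2626] [-8.6 -7.3 -4.7 -1.7  0. ] zcen 586.7737067321666 -97.75003531645058
  face 222 201 [-0.7506 -0.2674] [-3.2 -1.9 -0.8  0.5  3.6] zcen 586.7737067321666 -97.75003531645058
  lev 20 123 [575.3  27.6  26.2] [488. -28.  20.] [628.  55.  44.]
  lev 45 189 [578.7  35.1  58. ] [480.   3.  46.] [629.  98.  62.]
  lev 62 109 [596.5  19.9  66.6] [540. -29.  62.] [629. 104.  80.]
  lev 80 87 [609.3  14.   89.4] [540. -28.  80.] [628. 104.  99.]
  lev 100 123 [560.2  84.3 108.9] [540. -26. 100.] [628. 104. 116.]
top top rect ((607.0232543945312, -106.79536437988281), (260.1177062988281, 50.32932662963867), 74.94451141357422) [[548.9000244140625, -225.89999389648438], [597.5, -238.89999389648438], [665.0999755859375, 12.300000190734863], [616.5, 25.299999237060547]]
  face 75 211 [-2.9203 -0.2724] [-14.2  -3.4  -2.9  -2.4  15. ] zcen 586.7737067321666 -97.75003531645058
  face 192 291 [-5.0671 -0.2731] [-9.1 -7.7 -5.1 -2.7  9.3] zcen 586.7737067321666 -97.75003531645058
  face 222 141 [-0.8338 -0.2701] [-3.1 -2.  -0.9  0.5 10.2] zcen 586.7737067321666 -97.75003531645058
  lev 20 90 [586.7  11.3  29.3] [479. -25.  20.] [627.  57.  45.]
  lev 45 157 [578.1  39.   57.8] [481.   3.  46.] [610.  88.  62.]
  lev 62 65 [589.7  23.   64.1] [540. -20.  62.] [615.  97.  80.]
  lev 80 31 [556.9  82.5  90.6] [540. -25.  80.] [617. 102.  99.]
  lev 100 64 [554.3  89.2 107.8] [541. -26. 101.] [617. 102. 116.]
```

play_rows(offset=[[2,-40,-8],[2,-40,-8],[2,-40,-8],[2,-40,-8],[2,-40,-8],[2,-40,-8],[1,-40,-8],[1,-33,-8],[0,0,0]], turn=[0.012,0,0,0,0,0,0,0,0])

```text
clock: 3.0
position: [422.8, -332.5, 168.8]
ee_rot: [-0.249, 0.968, -0.001, 0.01]
contact_force: [-1.2, 0.4, 0.2]
gripper_width: 85.6
```

```bash
cat > plan.py <<'E'
import numpy as np
from math import *
# bracket sections in bracket frame about grip point (x,z); rack frame x,z with tilt th (front up positive)
def pts(x0,x1,z0,z1,n=24):
    a=np.linspace(0,1,n);return np.r_[np.c_[x0+(x1-x0)*a,0*a+z0],np.c_[x0+(x1-x0)*a,0*a+z1],np.c_[0*a+x0,z0+(z1-z0)*a],np.c_[0*a+x1,z0+(z1-z0)*a]]
P=np.r_[pts(-54,46,-34,-29),pts(41,46,-34,46,60),pts(46,63,42,46),pts(59,63,42,85,40)]
R=[(0,4,62,150),(0,4,188,228),(-6,-1,187,203),(46,60,0,228)]
def place(g,x,z,th): # g: grasp in bracket frame sits at rack (x,z)
    c,s=cos(th),sin(th);d=P-np.array(g);return np.c_[x+d[:,0]*c+d[:,1]*s,z-d[:,0]*s+d[:,1]*c]
def free(g,x,z,th,m):
    q=place(g,x,z,th)
    return not any(((q[:,0]>a-m)&(q[:,0]<b+m)&(q[:,1]>lo-m)&(q[:,1]<hi+m)).any() for a,b,lo,hi in R)
E
python3 - <<'E'
from plan import *
from heapq import *
from bench import arm
st=arm.read_state();print(st["position"].round(1),st["ee_rot"].round(4))
g=(0,0)
import functools
for m in(2.0,1.5,1.0,.5):
    fr=functools.lru_cache(None)(lambda x,z,k:free(g,x,z,radians(2*k),m))
    # seat is in contact: goal = x=-46-m.. slightly out, raised
    start=(-150,120,17)
    goal=lambda s:s[2]==0 and s[0]>=-46-ceil(m)-1 and s[1]<=108+ceil(m)+1
    D={start:0};pr={};h=[(0,start)];e=None
    while h:
        d,s=heappop(h)
        if d>D[s]:continue
        if goal(s):e=s;break
        for dx in(-1,0,1):
            for dz in(-1,0,1):
                for dk in(-1,0,1):
                    n=(s[0]+dx,s[1]+dz,s[2]+dk)
                    if not(-150<=n[0]<=-44 and 85<=n[1]<=150 and 0<=n[2]<=20):continue
                    if not fr(*n):continue
                    c=d+abs(dx)+abs(dz)+3*abs(dk)
                    if c<D.get(n,1e9):D[n]=c;pr[n]=s;heappush(h,(c,n))
    print(m,e,len(D))
    if e:
        path=[e]
        while path[-1] in pr:path.append(pr[path[-1]])
        print(path[::-1][40:]);break
E
```

```text
[ 422.8 -332.5  168.8] [-0.2495  0.9683 -0.0011  0.0104]
2.0 (-49, 111, 0) 91718
[(-110, 120, 17), (-109, 120, 17), (-108, 120, 17), (-107, 120, 17), (-106, 120, 17), (-105, 120, 17), (-104, 120, 17), (-103, 120, 17), (-102, 120, 17), (-101, 120, 17), (-100, 120, 17), (-99, 120, 16), (-98, 120, 16), (-97, 120, 16), (-96, 121, 16), (-95, 122, 16), (-94, 122, 15), (-93, 123, 15), (-92, 124, 15), (-91, 125, 15), (-90, 126, 15), (-89, 126, 14), (-88, 127, 14), (-87, 128, 14), (-86, 129, 14), (-85, 130, 14), (-84, 130, 13), (-83, 131, 13), (-82, 132, 13), (-81, 133, 13), (-80, 133, 12), (-79, 134, 12), (-78, 135, 11), (-77, 136, 11), (-76, 137, 11), (-75, 137, 11), (-74, 137, 11), (-73, 137, 11), (-72, 136, 10), (-71, 135, 10), (-70, 134, 9), (-69, 133, 9), (-68, 132, 9), (-67, 131, 8), (-66, 130, 8), (-65, 129, 8), (-64, 128, 7), (-63, 127, 7), (-62, 126, 7), (-61, 125, 6), (-60, 124, 6), (-59, 123, 6), (-58, 122, 5), (-57, 121, 5), (-56, 120, 4), (-55, 119, 4), (-54, 118, 4), (-54, 117, 3), (-53, 116, 3), (-53, 115, 2), (-52, 114, 2), (-51, 113, 1), (-50, 112, 1), (-49, 111, 0)]
```

play_rows(offset=[[0,7.5,-10],[0,0,-25],[0,0,-25],[0,0,-20],[0,0,-15],[0,0,-10],[0,0,0]], turn=[0,0,0,0,0,0,0])

```text
clock: 3.7
position: [422.2, -317.8, 60.0]
ee_rot: [-0.252, 0.968, -0.001, 0.012]
contact_force: [-0.5, 0.5, 0.0]
gripper_width: 85.5
```

play_rows(offset=[[0,0,0],[0,0,0]], turn=[0,0,0])

```text
invalid input
```

play_rows(offset=[[0,0,0],[0,0,0]], turn=[0,0])

```text
clock: 3.9
position: [423.1, -316.9, 61.1]
ee_rot: [-0.253, 0.968, -0.002, 0.012]
contact_force: [0.1, 0.4, -0.1]
gripper_width: 85.3
```

Run:
```python
from h import *
s=arm.read_state();print(s["position"].round(1),s["ee_rot"].round(4),s["joint_vel"].round(3))
cv2.imwrite("pics/d.png",cv2.resize(eyes.get_image("top")[0][180:270,250:394,::-1],(800,500),interpolation=cv2.INTER_CUBIC))
```

```text
[ 423.1 -316.9   61.1] [-0.2525  0.9675 -0.0017  0.0123] [ 0.008 -0.012  0.005  0.004 -0.    -0.001]
```

View pics/d.png

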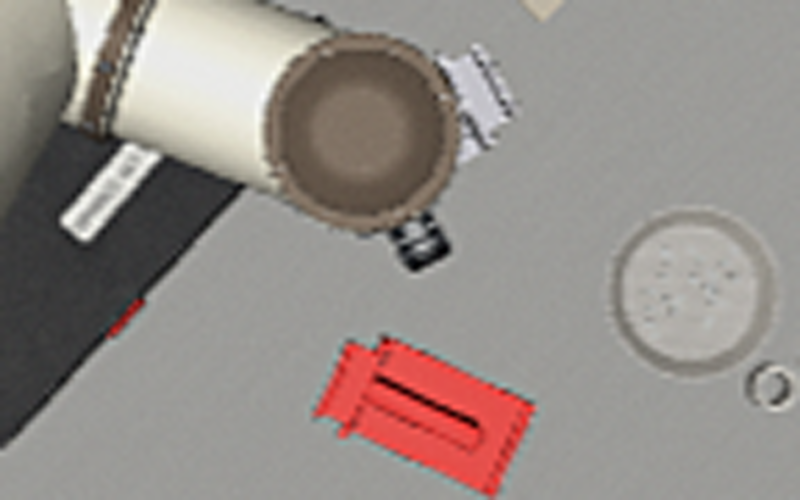

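play_rows(offset=[[0,-4,-12],[0,-4,-14],[0,0,-10],[0,0,-5],[0,0,0],[0,0,0]], turn=[0,0,0,0,0,0])

```text
clock: 4.55
position: [424.5, -326.6, 19.1]
ee_rot: [-0.252, 0.968, -0.003, 0.014]
contact_force: [0.3, -0.2, 0.3]
gripper_width: 85.2
```

play_rows(offset=[[0,0,0],[0,0,0],[0,0,0],[0,0,0],[0,0,0],[0,0,0],[0,0,0]], turn=[0,0,0,0,0,0,0], grip=-1)

```text
clock: 5.25
position: [425.3, -326.9, 21.2]
ee_rot: [-0.253, 0.967, -0.004, 0.015]
contact_force: [0.6, -1.0, -1.0]
gripper_width: 13.2
```

play_rows(offset=[[0,0,15],[0,0,30],[0,0,40],[0,10,45],[0,20,45],[0,20,40],[0,10,20],[0,0,0]], turn=[0,0,0,0,0,0,0,0])

```text
clock: 6.05
position: [418.5, -261.4, 258.6]
ee_rot: [-0.25, 0.968, 0.002, 0.011]
contact_force: [-0.1, -0.9, -1.9]
gripper_width: 13.4
```

Run:
```python
from bench import arm
s=arm.read_state();print(s["joints"].round(3),s["position"].round(1),s["ee_rot"].round(3),s["gripper_width"],s["contact_force"].round(1),s["wrist_torque"].round(2))
```

```text
[-0.237  0.132 -0.262 -0.015 -1.159  0.749] [ 418.5 -261.4  258.6] [-0.25   0.968  0.002  0.011] 13.36306497623081 [-0.1 -0.9 -1.9] [-0.07  0.02  0.03]
```

play_rows(offset=[[8,11,4],[8,11,4],[8,11,4],[8,11,4],[8,11,4],[8,11,3],[8,11,3],[8,11,3],[8,11,0],[8,11,0],[8,11,0],[8,11,0]], turn=[-0.14,-0.14,-0.14,-0.14,-0.14,-0.14,-0.14,-0.14,-0.14,-0.14,-0.14,-0.14])

```text
clock: 7.25
position: [506.9, -125.5, 258.9]
ee_rot: [0.587, 0.81, 0.001, -0.01]
contact_force: [-0.1, 0.6, -2.8]
gripper_width: 13.2
```

```bash
cat >> h.py <<'E'
O=np.array([583.6,-100.4]);TR=-0.265
def rs():
    s=arm.read_state();q=s["ee_rot"];p=s["position"]
    from scipy.spatial.transform import Rotation as R
    M=R.from_quat(q).as_matrix();g=p-19*M[:,2]
    e=np.array([np.cos(TR),np.sin(TR)]);f=np.array([-e[1],e[0]])
    d=g[:2]-O
    print("grasp rack",np.round([d@e,d@f,g[2]],1),"tcp",p.round(1),"toolyaw",round(float(np.arctan2(M[1,0],M[0,0])),3),"toolz",M[:,2].round(3),"F",s["contact_force"].round(1),"w",round(s["gripper_width"],1),"t",s["clock"],"j",s["joints"].round(2))
E
python3 -c "
from h import *
rs()"
```

```text
grasp rack [-67.1 -44.5 277.9] tcp [ 506.9 -125.5  258.9] toolyaw 1.887 toolz [-0.014  0.013 -1.   ] F [-0.1  0.6 -2.8] w 13.2 t 7.25 j [ 0.06  0.2  -0.18 -0.01 -1.21 -1.31]
```

play_rows(offset=[[8,8,6],[9,9,6],[9,9,6],[7,6,4],[3,3,0],[0,0,0],[0,0,0]], turn=[-0.13,-0.14,-0.14,-0.1,-0.05,0,0])

```text
clock: 7.95
position: [540.0, -89.6, 261.5]
ee_rot: [0.796, 0.605, -0.005, -0.021]
contact_force: [-0.6, 0.4, -2.3]
gripper_width: 13.0
```

```bash
python3 -c "
from h import *
rs()"
```

```text
grasp rack [-44.2  -1.3 280.5] tcp [540.  -89.6 261.5] toolyaw 1.298 toolz [-0.034  0.027 -0.999] F [-0.6  0.4 -2.3] w 13.0 t 7.95 j [ 0.11  0.25 -0.1  -0.03 -1.25 -1.95]
```

play_rows(offset=[[4,-1,-6],[0,0,-6],[-3,1,-5],[-3,1,-5],[-3,1,-5],[-2,1,-5],[0,0,0]], turn=[0,0,0,0,0,0,0])

```text
clock: 8.65
position: [542.6, -91.1, 247.1]
ee_rot: [0.794, 0.609, 0.006, -0.005]
contact_force: [-0.3, -0.3, -3.0]
gripper_width: 13.3
```

```bash
python3 -c "
from h import *
rs()"
```

```text
grasp rack [-42.   -2.1 266.1] tcp [542.6 -91.1 247.1] toolyaw 1.308 toolz [ 0.003  0.016 -1.   ] F [-0.3 -0.3 -3. ] w 13.3 t 8.65 j [ 0.12  0.25 -0.15 -0.02 -1.17 -1.95]
```

play_rows(offset=[[-3,1,-8],[-3,1,-8],[-3,1,-8],[0,0,0]], turn=[0,0,0,0])

```text
clock: 9.05
position: [536.2, -89.4, 234.1]
ee_rot: [0.792, 0.61, 0.011, 0.002]
contact_force: [-0.2, 0.9, -2.8]
gripper_width: 13.6
```

```bash
python3 -c "
from h import *
rs()"
```

```text
grasp rack [-49.   -2.1 253. ] tcp [536.2 -89.4 234.1] toolyaw 1.314 toolz [ 0.02   0.011 -1.   ] F [-0.2  0.9 -2.8] w 13.6 t 9.05 j [ 0.13  0.24 -0.2  -0.01 -1.12 -1.95]
```

Run:
```python
from h import *
a,w=cloud("scene");b,wt=cloud("top")
np.save("s2.npy",w)
cv2.imwrite("pics/e.png",np.hstack([cv2.resize(a[160:320,170:330,::-1],(400,400),interpolation=cv2.INTER_CUBIC),cv2.resize(b[90:230,170:310,::-1],(400,400),interpolation=cv2.INTER_CUBIC)]))
```

```text
(no output)
```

View pics/e.png

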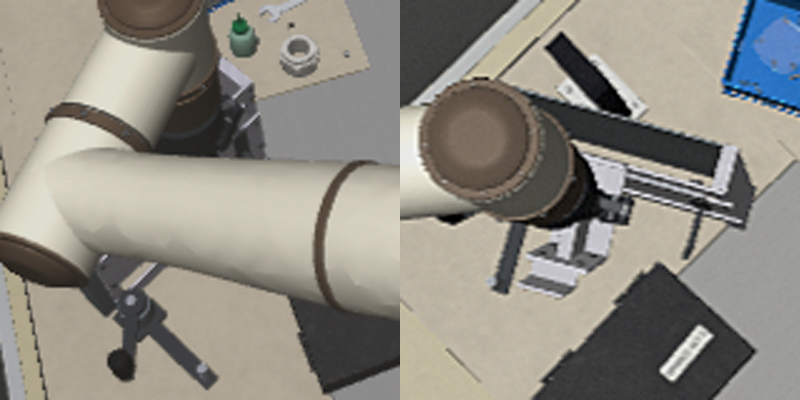

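```bash
cat >> h.py <<'E'
def tiltfit(cams=("top","scene"),sgn=-1,th0=0.35):
    # fit bracket section (2D, rack x-z) ; sgn=-1 flipped, +1 facing rack
    from scipy.optimize import least_squares
    s=arm.read_state();p=s["position"];e=np.array([np.cos(TR),np.sin(TR)]);f=np.array([-e[1],e[0]])
    from scipy.spatial.transform import Rotation as R
    M=R.from_quat(s["ee_rot"]).as_matrix();g=p-19*M[:,2];d=g[:2]-O;G=np.array([d@e,d@f,g[2]])
    bx=np.array([[-54,46,-34,-29],[41,46,-34,46],[46,63,42,46],[59,63,42,85]])
    for c in cams:
        im,w=cloud(c);w=w.reshape(-1,3);w=w[~np.isnan(w[:,0])]
        L=np.c_[(w[:,:2]-O)@e,(w[:,:2]-O)@f,w[:,2]]-G
        u=sgn*L[:,0]
        m=(u>28)&(u<125)&(abs(L[:,1])<28)&(abs(L[:,2])<110)&(L[:,2]+G[2]>60)
        if sgn>0:m&=(L[:,0]+G[0]<-9)
        Q=np.c_[u,L[:,2]][m]
        def r(v):
            t,dx,dz=v;c_,s_=np.cos(t),np.sin(t);q=Q-[dx,dz]
            b=np.c_[q[:,0]*c_-q[:,1]*s_-7,q[:,0]*s_+q[:,1]*c_+6]
            D=[np.hypot(np.maximum(0,np.maximum(k[0]-b[:,0],b[:,0]-k[1])),np.maximum(0,np.maximum(k[2]-b[:,1],b[:,1]-k[3]))) for k in bx]
            return np.r_[np.minimum(np.min(D,0),15),.5*dx,.5*dz]
        o=min((least_squares(r,[t,0,0],loss="soft_l1",x_scale=[.02,1,1]) for t in(th0-.3,th0-.15,th0,th0+.15,th0+.3)),key=lambda k:k.cost)
        print(c,len(Q),"tilt deg",np.degrees(o.x[0]).round(1),"shift",o.x[1:].round(1),"rms",np.sqrt(np.mean(o.fun**2)).round(2))
E
python3 -c "
from h import *
tiltfit()"
```

```text
top 430 tilt deg 18.6 shift [-0.6  6.5] rms 4.14
scene 0 tilt deg 2.9 shift [0. 0.] rms 0.0
```

play_rows(offset=[[-3,1,-8],[-3,1,-8],[-2,0.5,-6],[0,0,0]], turn=[0,0,0,0])

```text
clock: 9.65
position: [531.7, -88.2, 218.1]
ee_rot: [0.791, 0.611, 0.014, 0.006]
contact_force: [-1.3, 1.1, -0.5]
gripper_width: 13.1
```

```bash
python3 -c "
from h import *
rs();tiltfit(('top',),th0=.55)"
```

```text
grasp rack [-53.8  -2.  237.1] tcp [531.7 -88.2 218.1] toolyaw 1.316 toolz [ 0.029  0.007 -1.   ] F [-1.3  1.1 -0.5] w 13.1 t 9.65 j [ 0.14  0.24 -0.24 -0.   -1.06 -1.96]
top 488 tilt deg 34.3 shift [2.2 7.6] rms 3.99
```

play_rows(offset=[[-3,1,15],[-8,2,15],[-8,2,10],[-8,2,5],[-8,2,3],[-8,2,3],[-8,2,3],[-8,2,3],[-8,2,3],[-8,2,3],[-8,2,3],[-4,1,3]], turn=[0,0.05,0.14,0.14,0.14,0.14,0.14,0.14,0.14,0.14,0.14,0.14])

```text
clock: 10.9
position: [435.5, -64.9, 268.4]
ee_rot: [0.161, 0.987, 0.002, -0.015]
contact_force: [0.2, 0.4, -2.5]
gripper_width: 13.5
```

play_rows(offset=[[0,0,2],[0,0,2],[0,0,2],[0,0,2],[0,0,2],[0,0,2],[0,0,2],[0,0,2],[0,0,2],[0,0,2],[0,0,2]], turn=[0.14,0.14,0.14,0.14,0.14,0.14,0.14,0.14,0.14,0.13,0])

```text
clock: 12.0
position: [429.2, -64.1, 273.7]
ee_rot: [-0.531, 0.847, -0.007, -0.028]
contact_force: [-0.5, 0.5, -2.7]
gripper_width: 13.0
```

```bash
python3 -c "
from h import *
rs();tiltfit(sgn=1,th0=.55)"
```

```text
grasp rack [-158.    -4.4  292.7] tcp [429.2 -64.1 273.7] toolyaw -2.02 toolz [-0.04  -0.042 -0.998] F [-0.5  0.5 -2.7] w 13.0 t 12.0 j [ 0.25  0.04 -0.35  0.03 -1.23  0.86]
top 440 tilt deg 32.5 shift [1.7 5.6] rms 4.62
scene 0 tilt deg 14.3 shift [0. 0.] rms 0.0
```

play_rows(offset=[[0,0,-10],[1,1,-20],[1,1,-25],[1,1,-25],[0,0,-25],[0,0,-20],[0,0,-15],[0,0,-8],[0,0,0],[0,0,0]], turn=[0.06,0.06,0.05,0,0,0,0,0,0,0])

```text
clock: 13.1
position: [433.2, -61.6, 119.1]
ee_rot: [-0.593, 0.804, -0.009, -0.027]
contact_force: [0.9, 0.2, -1.5]
gripper_width: 13.2
```

Run:
```python
from h import *
rs();tiltfit(sgn=1,th0=.55)
ims=[eyes.get_image(c)[0] for c in("scene","top")]
cv2.imwrite("pics/f.png",np.hstack([cv2.resize(ims[0][160:320,170:330,::-1],(400,400),interpolation=cv2.INTER_CUBIC),cv2.resize(ims[1][100:240,180:320,::-1],(400,400),interpolation=cv2.INTER_CUBIC)]))
```

```text
grasp rack [-154.9   -0.9  138.1] tcp [433.2 -61.6 119.1] toolyaw -1.87 toolz [-0.032 -0.046 -0.998] F [ 0.9  0.2 -1.5] w 13.2 t 13.1 j [ 0.26  0.21 -0.59  0.05 -0.81  0.98]
top 413 tilt deg 34.2 shift [1.8 7.9] rms 3.87
scene 0 tilt deg 14.3 shift [0. 0.] rms 0.0
```

View pics/f.png

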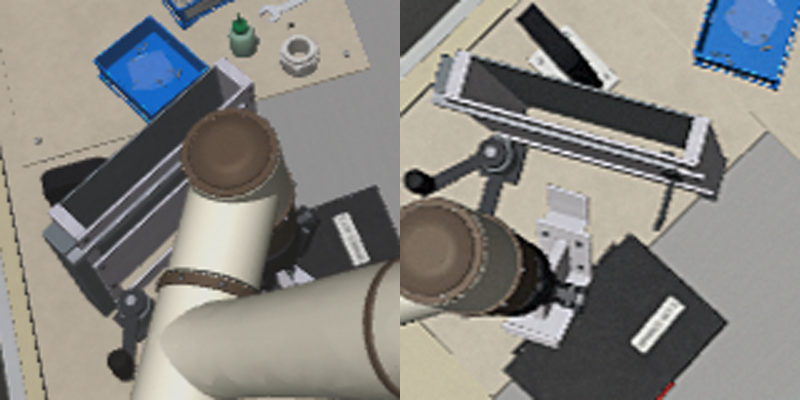

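```bash
cat >> h.py <<'E'
def prof(cam="top",xs=(-110,-8),ys=(-24,22)):
    im,w=cloud(cam);w=w.reshape(-1,3);w=w[~np.isnan(w[:,0])]
    e=np.array([np.cos(TR),np.sin(TR)]);f=np.array([-e[1],e[0]])
    L=np.c_[(w[:,:2]-O)@e,(w[:,:2]-O)@f,w[:,2]]
    L=L[(L[:,1]>ys[0])&(L[:,1]<ys[1])&(L[:,2]>60)]
    for x in range(xs[0],xs[1],3):
        q=L[(L[:,0]>=x)&(L[:,0]<x+3)]
        if len(q): print(x,len(q),"z",np.percentile(q[:,2],[5,50,95]).round(0).tolist(),"y",q[:,1].min().round(),q[:,1].max().round())
E
python3 -c "
from h import *
prof(ys=(-40,40))"
```

```text
-110 42 z [117.0, 374.0, 468.0] y -32.0 26.0
-107 20 z [119.0, 125.0, 148.0] y -32.0 25.0
-104 21 z [127.0, 131.0, 136.0] y -31.0 23.0
-101 19 z [128.0, 135.0, 139.0] y -31.0 25.0
-98 20 z [134.0, 139.0, 142.0] y -31.0 26.0
-95 20 z [139.0, 144.0, 148.0] y -31.0 26.0
-92 23 z [143.0, 148.0, 153.0] y -31.0 27.0
-89 17 z [142.0, 147.0, 151.0] y -26.0 28.0
-86 14 z [142.0, 146.0, 148.0] y -23.0 19.0
-83 14 z [140.0, 144.0, 148.0] y -23.0 18.0
-80 15 z [139.0, 142.0, 146.0] y -23.0 19.0
-77 13 z [135.0, 139.0, 142.0] y -24.0 16.0
-74 16 z [137.0, 145.0, 147.0] y -24.0 16.0
-71 17 z [144.0, 148.0, 154.0] y -24.0 18.0
-68 17 z [148.0, 153.0, 156.0] y -24.0 18.0
-65 15 z [153.0, 158.0, 161.0] y -25.0 17.0
-62 17 z [159.0, 164.0, 166.0] y -25.0 16.0
-59 17 z [163.0, 167.0, 172.0] y -22.0 19.0
-56 15 z [168.0, 172.0, 174.0] y -22.0 19.0
-53 7 z [170.0, 172.0, 174.0] y -18.0 16.0
```

Run:
```python
from plan import *
g=(-6.7,2.3)
for th in(33,30,27,24,21,18,14,10,6,3,0):
    out=[]
    for x in range(-140,-48,4):
        z=[k for k in np.arange(95,160,1) if free(g,x,k,radians(th),.3)]
        if z:
            # connected ranges
            br=np.split(np.array(z),np.where(np.diff(z)>1.5)[0]+1)
            out.append((x,[(int(b[0]),int(b[-1])) for b in br]))
    print(th,out)
```

```text
33 [(-140, [(95, 159)]), (-136, [(95, 159)]), (-132, [(95, 159)]), (-128, [(95, 159)]), (-124, [(95, 159)]), (-120, [(95, 159)]), (-116, [(95, 159)]), (-112, [(95, 159)]), (-108, [(95, 154)]), (-104, [(95, 153)]), (-100, [(125, 154)]), (-96, [(130, 154)]), (-92, [(137, 159)]), (-88, [(143, 159)]), (-84, [(149, 159)]), (-80, [(155, 159)]), (-76, [(155, 159)]), (-72, [(153, 159)]), (-68, [(150, 159)]), (-64, [(149, 159)]), (-60, [(155, 159)])]
30 [(-140, [(95, 159)]), (-136, [(95, 159)]), (-132, [(95, 159)]), (-128, [(95, 159)]), (-124, [(95, 159)]), (-120, [(95, 159)]), (-116, [(95, 159)]), (-112, [(95, 159)]), (-108, [(95, 149)]), (-104, [(95, 147)]), (-100, [(117, 147)]), (-96, [(124, 148)]), (-92, [(131, 152)]), (-88, [(138, 159)]), (-84, [(145, 159)]), (-80, [(151, 159)]), (-76, [(151, 159)]), (-72, [(149, 159)]), (-68, [(146, 159)]), (-64, [(145, 159)]), (-60, [(152, 159)])]
27 [(-140, [(95, 159)]), (-136, [(95, 159)]), (-132, [(95, 159)]), (-128, [(95, 159)]), (-124, [(95, 159)]), (-120, [(95, 159)]), (-116, [(95, 159)]), (-112, [(95, 159)]), (-108, [(95, 159)]), (-104, [(95, 14
[... 3199 characters left out ...]
9)]), (-112, [(95, 159)]), (-108, [(95, 159)]), (-104, [(95, 159)]), (-100, [(95, 159)]), (-96, [(95, 159)]), (-92, [(95, 159)]), (-88, [(95, 159)]), (-84, [(95, 159)]), (-80, [(95, 107), (129, 159)]), (-76, [(95, 107)]), (-64, [(115, 140)]), (-60, [(114, 145)]), (-56, [(114, 145)])]
0 [(-140, [(95, 159)]), (-136, [(95, 159)]), (-132, [(95, 159)]), (-128, [(95, 159)]), (-124, [(95, 159)]), (-120, [(95, 159)]), (-116, [(95, 159)]), (-112, [(95, 159)]), (-108, [(95, 159)]), (-104, [(95, 159)]), (-100, [(95, 159)]), (-96, [(95, 159)]), (-92, [(95, 159)]), (-88, [(95, 159)]), (-84, [(95, 159)]), (-80, [(95, 159)]), (-76, [(95, 104)]), (-72, [(95, 104)]), (-60, [(111, 143)]), (-56, [(111, 143)])]
```

play_rows(offset=[[8,-2,0],[10,-2.5,0],[10,-2.5,0],[10,-2.5,0],[8,-2,0],[4,-1,0],[0,0,0],[0,0,0]], turn=[0.01,0.01,0.01,0,0,0,0,0])

```text
clock: 14.15
position: [489.6, -75.3, 120.1]
ee_rot: [-0.606, 0.795, -0.01, -0.025]
contact_force: [-0.3, -0.6, -2.3]
gripper_width: 13.9
```

```bash
python3 -c "
from h import *
rs();prof(ys=(-24,24),xs=(-60,0))"
```

```text
grasp rack [-97.1   0.5 139. ] tcp [489.6 -75.3 120.1] toolyaw -1.838 toolz [-0.027 -0.046 -0.999] F [-0.3 -0.6 -2.3] w 13.9 t 14.15 j [ 0.2   0.29 -0.47  0.05 -0.85  1.07]
-60 40 z [106.0, 413.0, 471.0] y -23.0 23.0
-57 39 z [111.0, 428.0, 471.0] y -23.0 21.0
-54 30 z [113.0, 141.0, 469.0] y -23.0 22.0
-51 18 z [119.0, 125.0, 175.0] y -24.0 23.0
-48 17 z [124.0, 129.0, 185.0] y -24.0 21.0
-45 17 z [128.0, 132.0, 137.0] y -24.0 22.0
-42 17 z [133.0, 136.0, 139.0] y -24.0 22.0
-39 18 z [136.0, 143.0, 146.0] y -24.0 22.0
-36 17 z [141.0, 146.0, 149.0] y -23.0 22.0
-33 16 z [146.0, 149.0, 151.0] y -24.0 21.0
-30 14 z [145.0, 149.0, 151.0] y -22.0 21.0
-27 15 z [142.0, 143.0, 147.0] y -20.0 21.0
-24 12 z [140.0, 142.0, 146.0] y -20.0 22.0
-21 13 z [139.0, 141.0, 146.0] y -21.0 20.0
-18 17 z [135.0, 141.0, 144.0] y -20.0 22.0
-15 18 z [142.0, 146.0, 151.0] y -20.0 21.0
-12 17 z [146.0, 150.0, 155.0] y -19.0 22.0
-9 26 z [152.0, 158.0, 209.0] y -20.0 21.0
-6 39 z [157.0, 196.0, 209.0] y -23.0 24.0
-3 42 z [73.0, 206.0, 226.0] y -23.0 24.0
```

play_rows(offset=[[2,-0.5,5],[3,-1,5],[5,-1.3,4],[5,-1.3,4],[5,-1.3,2],[4,-1,0],[3,-1,0],[0,0,0],[0,0,0]], turn=[0,0,0,0,0,0,0,0,0])

```text
clock: 15.1
position: [518.4, -83.3, 142.4]
ee_rot: [-0.607, 0.795, -0.01, -0.025]
contact_force: [0.0, -0.2, -2.6]
gripper_width: 13.0
```

```bash
python3 -c "
from h import *
rs()"
```

```text
grasp rack [-67.2   0.4 161.4] tcp [518.4 -83.3 142.4] toolyaw -1.837 toolz [-0.027 -0.046 -0.999] F [ 0.  -0.2 -2.6] w 13.0 t 15.1 j [ 0.17  0.31 -0.37  0.05 -0.93  1.1 ]
```

play_rows(offset=[[1,0,-5],[1,0,-6],[0,0,-6],[0,0,-6],[0,0,-6],[0,0,0]], turn=[0,0,0,0,0,0])

```text
clock: 15.7
position: [520.9, -83.7, 115.3]
ee_rot: [-0.608, 0.794, -0.012, -0.024]
contact_force: [-1.1, -0.9, -1.2]
gripper_width: 13.4
```

```bash
python3 -c "
from h import *
rs();prof(xs=(-60,30))"
```

```text
grasp rack [-64.7   0.7 134.2] tcp [520.9 -83.7 115.3] toolyaw -1.835 toolz [-0.023 -0.048 -0.999] F [-1.1 -0.9 -1.2] w 13.4 t 15.7 j [ 0.17  0.35 -0.4   0.06 -0.86  1.09]
-60 32 z [463.0, 472.0, 476.0] y -24.0 21.0
-57 29 z [463.0, 472.0, 476.0] y -24.0 19.0
-54 33 z [454.0, 473.0, 476.0] y -24.0 20.0
-51 39 z [422.0, 471.0, 476.0] y -23.0 21.0
-48 38 z [405.0, 468.0, 476.0] y -24.0 20.0
-45 52 z [100.0, 463.0, 474.0] y -24.0 21.0
-42 56 z [93.0, 449.0, 474.0] y -23.0 22.0
-39 54 z [89.0, 438.0, 473.0] y -23.0 22.0
-36 52 z [91.0, 449.0, 470.0] y -22.0 22.0
-33 44 z [87.0, 409.0, 468.0] y -21.0 19.0
-30 42 z [91.0, 407.0, 467.0] y -22.0 21.0
-27 35 z [97.0, 409.0, 466.0] y -21.0 20.0
-24 27 z [104.0, 370.0, 466.0] y -22.0 21.0
-21 18 z [112.0, 122.0, 460.0] y -23.0 18.0
-18 17 z [118.0, 124.0, 142.0] y -24.0 22.0
-15 19 z [124.0, 130.0, 140.0] y -23.0 22.0
-12 18 z [133.0, 139.0, 144.0] y -24.0 20.0
-9 29 z [142.0, 149.0, 208.0] y -24.0 19.0
-6 37 z [149.0, 160.0, 210.0] y -23.0 22.0
-3 35 z [86.0, 206.0, 229.0] y -23.0 21.0
0 24 z [204.0, 225.0, 230.0] y -22.0 22.0
3 3 z [224.0, 225.0, 226.0] y -24.0 17.0
12 8 z [150.0, 152.0, 157.0] y -17.0 20.0
15 20 z [152.0, 156.0, 163.0] y -20.0 21.0
18 20 z [161.0, 165.0, 171.0] y -19.0 22.0
21 19 z [166.0, 174.0, 180.0] y -18.0 22.0
24 21 z [175.0, 180.0, 186.0] y -18.0 22.0
27 18 z [181.0, 186.0, 189.0] y -18.0 21.0
```

play_rows(offset=[[0,0,-5],[0,0,-5],[0,0,-4],[0,0,-3],[0,0,0]], turn=[0,0,0,0,0])

```text
clock: 16.25
position: [524.5, -85.2, 103.2]
ee_rot: [-0.608, 0.794, -0.017, -0.02]
contact_force: [-1.5, 0.9, 0.9]
gripper_width: 13.5
```

```bash
python3 -c "
from h import *
rs();prof(xs=(-24,30))"
```

```text
grasp rack [-6.100e+01  1.000e-01  1.221e+02] tcp [524.5 -85.2 103.2] toolyaw -1.834 toolz [-0.012 -0.051 -0.999] F [-1.5  0.9  0.9] w 13.5 t 16.25 j [ 0.17  0.36 -0.42  0.07 -0.82  1.09]
-24 30 z [82.0, 361.0, 453.0] y -21.0 22.0
-21 17 z [82.0, 138.0, 448.0] y -20.0 20.0
-18 18 z [87.0, 103.0, 177.0] y -21.0 8.0
-15 17 z [106.0, 113.0, 139.0] y -23.0 20.0
-12 21 z [116.0, 127.0, 137.0] y -22.0 22.0
-9 34 z [134.0, 144.0, 209.0] y -24.0 22.0
-6 41 z [148.0, 157.0, 211.0] y -23.0 21.0
-3 31 z [98.0, 207.0, 226.0] y -22.0 20.0
0 20 z [213.0, 226.0, 230.0] y -22.0 19.0
3 4 z [225.0, 226.0, 227.0] y -15.0 17.0
12 10 z [154.0, 155.0, 158.0] y -17.0 20.0
15 27 z [156.0, 168.0, 178.0] y -20.0 21.0
18 23 z [173.0, 182.0, 189.0] y -18.0 20.0
21 15 z [181.0, 189.0, 193.0] y -18.0 22.0
24 3 z [185.0, 187.0, 187.0] y 2.0 14.0
```

play_rows(offset=[[1,0,-4],[1,0,-4],[1,0,-3],[1,0,-2],[0,0,0]], turn=[0,0,0,0,0])

```text
clock: 16.8
position: [529.4, -86.9, 93.2]
ee_rot: [-0.608, 0.794, -0.019, -0.02]
contact_force: [-0.8, 1.1, 2.1]
gripper_width: 13.3
```

```bash
python3 -c "
from h import *
rs();prof(xs=(-24,30))"
```

```text
grasp rack [-5.600e+01 -1.000e-01  1.121e+02] tcp [529.4 -86.9  93.2] toolyaw -1.835 toolz [-0.009 -0.053 -0.999] F [-0.8  1.1  2.1] w 13.3 t 16.8 j [ 0.17  0.38 -0.42  0.07 -0.79  1.09]
-24 37 z [81.0, 386.0, 444.0] y -21.0 21.0
-21 28 z [78.0, 353.0, 443.0] y -24.0 22.0
-18 20 z [80.0, 130.0, 440.0] y -22.0 17.0
-15 15 z [77.0, 119.0, 203.0] y -21.0 8.0
-12 12 z [78.0, 103.0, 137.0] y -21.0 6.0
-9 37 z [81.0, 125.0, 205.0] y -23.0 20.0
-6 45 z [134.0, 156.0, 211.0] y -24.0 21.0
-3 36 z [153.0, 207.0, 227.0] y -22.0 21.0
0 18 z [204.0, 227.0, 231.0] y -22.0 21.0
3 5 z [223.0, 227.0, 227.0] y -15.0 17.0
12 33 z [159.0, 177.0, 192.0] y -18.0 21.0
15 17 z [163.0, 192.0, 194.0] y -19.0 20.0
18 1 z [192.0, 192.0, 192.0] y 11.0 11.0
```

play_rows(offset=[[2,-0.5,-2],[2,-0.5,-1],[2,-0.5,-1],[1,0,-1],[0,0,0]], turn=[0,0,0,0,0])

```text
clock: 17.35
position: [530.4, -87.4, 91.2]
ee_rot: [-0.607, 0.794, -0.015, -0.024]
contact_force: [-1.5, -0.8, 1.9]
gripper_width: 13.0
```

```bash
python3 -c "
from h import *
rs();prof(xs=(-12,24))"
```

```text
grasp rack [-54.6  -0.3 110.1] tcp [530.4 -87.4  91.2] toolyaw -1.835 toolz [-0.02  -0.054 -0.998] F [-1.5 -0.8  1.9] w 13.0 t 17.35 j [ 0.17  0.39 -0.41  0.07 -0.8   1.09]
-12 16 z [80.0, 121.0, 373.0] y -21.0 16.0
-9 28 z [78.0, 134.0, 206.0] y -24.0 19.0
-6 54 z [104.0, 154.0, 208.0] y -24.0 18.0
-3 32 z [155.0, 208.0, 227.0] y -22.0 19.0
0 18 z [223.0, 228.0, 230.0] y -22.0 19.0
3 2 z [224.0, 225.0, 227.0] y 6.0 17.0
12 35 z [163.0, 184.0, 195.0] y -18.0 20.0
15 8 z [172.0, 192.0, 196.0] y -18.0 19.0
```

play_rows(offset=[[0,0,0],[0,0,0],[0,0,0],[0,0,0],[0,0,0]], turn=[0,0,0,0,0], grip=0.2)

```text
clock: 17.9
position: [531.4, -86.9, 89.0]
ee_rot: [-0.608, 0.794, -0.015, -0.024]
contact_force: [0.4, 0.5, 0.7]
gripper_width: 50.9
```

play_rows(offset=[[-1,0,6],[-5,1,10],[-10,3,15],[-15,4,20],[-20,5,25],[-25,6,25],[-25,7,25],[-20,5,10],[0,0,0]], turn=[0,0,0,0,0,0,0,0,0])

```text
clock: 18.8
position: [404.0, -55.5, 234.6]
ee_rot: [-0.608, 0.794, -0.016, -0.022]
contact_force: [1.1, -0.5, 0.5]
gripper_width: 51.2
```

Run:
```python
from h import *
rs();prof("top",xs=(-110,24));print();prof("scene",xs=(-110,24))
ims=[eyes.get_image(c)[0] for c in("scene","top")]
cv2.imwrite("pics/g.png",np.hstack([cv2.resize(ims[0][160:320,170:330,::-1],(400,400),interpolation=cv2.INTER_CUBIC),cv2.resize(ims[1][100:240,180:320,::-1],(400,400),interpolation=cv2.INTER_CUBIC)]))
```

```text
grasp rack [-185.1   -2.7  253.6] tcp [404.  -55.5 234.6] toolyaw -1.835 toolz [-0.016 -0.052 -0.999] F [ 1.1 -0.5  0.5] w 51.2 t 18.8 j [ 0.3   0.01 -0.49  0.05 -1.11  0.98]
-101 14 z [76.0, 77.0, 83.0] y -23.0 19.0
-98 12 z [68.0, 79.0, 83.0] y -23.0 21.0
-95 14 z [68.0, 71.0, 75.0] y -23.0 21.0
-92 14 z [66.0, 71.0, 75.0] y -22.0 21.0
-89 13 z [68.0, 71.0, 76.0] y -22.0 19.0
-86 13 z [70.0, 72.0, 74.0] y -24.0 19.0
-83 14 z [68.0, 71.0, 74.0] y -22.0 21.0
-80 18 z [70.0, 74.0, 127.0] y -22.0 21.0
-77 16 z [69.0, 77.0, 126.0] y -20.0 22.0
-74 13 z [70.0, 105.0, 128.0] y -24.0 8.0
-71 15 z [70.0, 101.0, 131.0] y -23.0 5.0
-68 15 z [72.0, 77.0, 130.0] y -23.0 21.0
-65 13 z [73.0, 93.0, 131.0] y -21.0 22.0
-62 12 z [74.0, 99.0, 129.0] y -21.0 4.0
-59 16 z [71.0, 82.0, 130.0] y -23.0 21.0
-56 13 z [69.0, 92.0, 129.0] y -22.0 21.0
-53 13 z [69.0, 95.0, 129.0] y -21.0 8.0
-50 14 z [72.0, 78.0, 128.0] y -23.0 5.0
-47 12 z [75.0, 96.0, 132.0] y -20.0 6.0
-44 16 z [72.0, 100.0, 131.0] y -22.0 20.0
-41 13 z [73.0, 80.0, 131.0] y -22.0 21.0
-38 15 z [72.0, 101.0, 132.0] y -24.0 9.0
-35 12 z [
[... 176 characters left out ...]
, 135.0] y -22.0 20.0
-20 14 z [73.0, 86.0, 132.0] y -22.0 21.0
-17 16 z [73.0, 93.0, 132.0] y -19.0 22.0
-14 17 z [75.0, 106.0, 148.0] y -23.0 19.0
-11 33 z [77.0, 149.0, 154.0] y -23.0 21.0
-8 39 z [79.0, 154.0, 210.0] y -24.0 20.0
-5 29 z [150.0, 203.0, 209.0] y -22.0 19.0
-2 42 z [107.0, 211.0, 229.0] y -23.0 22.0
1 14 z [225.0, 229.0, 232.0] y -22.0 22.0

-14 3 z [133.0, 139.0, 143.0] y 6.0 18.0
-11 38 z [119.0, 146.0, 156.0] y -10.0 22.0
-8 47 z [96.0, 153.0, 208.0] y -23.0 21.0
-5 60 z [84.0, 197.0, 210.0] y -22.0 22.0
-2 50 z [152.0, 212.0, 228.0] y -24.0 21.0
1 64 z [153.0, 214.0, 229.0] y -24.0 22.0
4 20 z [153.0, 156.0, 227.0] y -22.0 16.0
7 25 z [151.0, 157.0, 166.0] y -22.0 21.0
```

View pics/g.png

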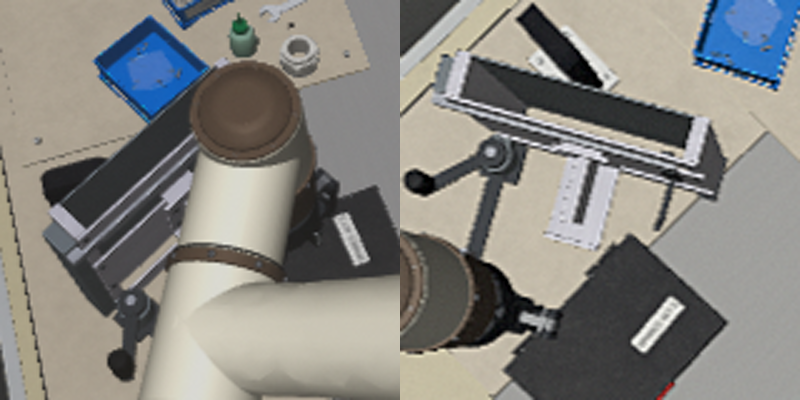

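play_rows(offset=[[6,-1,-8],[8,-2,-14],[8,-2,-18],[8,-2,-18],[8,-2,-18],[8,-2,-16],[8,-2,-12],[8,-2,-8],[4,-1,-4],[0,0,0]], turn=[0,0,0,0,0,0,0,0,0,0], grip=-1)

```text
clock: 20.0
position: [476.8, -75.9, 95.8]
ee_rot: [-0.605, 0.795, -0.01, -0.035]
contact_force: [0.3, -0.3, 0.4]
gripper_width: 0.2
```

```bash
python3 -c "
from h import *
rs()"
```

```text
grasp rack [-109.    -3.   114.7] tcp [476.8 -75.9  95.8] toolyaw -1.84 toolz [-0.045 -0.058 -0.997] F [ 0.3 -0.3  0.4] w 0.2 t 20.0 j [ 0.21  0.32 -0.52  0.07 -0.79  1.04]
```

play_rows(offset=[[0,0,7],[2,0,8],[5,-1,7],[5,-1,3],[5,-1,0],[3,-1,0],[0,0,0]], turn=[0,0,0,0,0,0,0])

```text
clock: 20.7
position: [494.6, -79.9, 124.4]
ee_rot: [-0.604, 0.796, -0.007, -0.038]
contact_force: [-1.0, 0.9, -0.1]
gripper_width: 0.2
```

```bash
python3 -c "
from h import *
rs()"
```

```text
grasp rack [-90.6  -2.2 143.3] tcp [494.6 -79.9 124.4] toolyaw -1.841 toolz [-0.051 -0.057 -0.997] F [-1.   0.9 -0.1] w 0.2 t 20.7 j [ 0.19  0.31 -0.43  0.06 -0.89  1.07]
```

play_rows(offset=[[-1,0,-5],[0,0,-4],[2,-0.5,0],[3,-0.8,0],[3,-0.8,0],[0,0,0]], turn=[0,0,0,0,0,0])

```text
clock: 21.3
position: [493.3, -81.5, 113.1]
ee_rot: [-0.604, 0.796, -0.001, -0.046]
contact_force: [0.1, -0.4, 0.3]
gripper_width: 0.1
```

```bash
python3 -c "
from h import *
rs();prof(xs=(-14,4))"
```

```text
grasp rack [-91.  -4. 132.] tcp [493.3 -81.5 113.1] toolyaw -1.842 toolz [-0.071 -0.057 -0.996] F [ 0.1 -0.4  0.3] w 0.1 t 21.3 j [ 0.19  0.33 -0.43  0.05 -0.89  1.07]
-14 18 z [74.0, 97.0, 140.0] y -24.0 20.0
-11 34 z [78.0, 150.0, 155.0] y -23.0 19.0
-8 38 z [77.0, 156.0, 209.0] y -23.0 22.0
-5 31 z [150.0, 206.0, 210.0] y -22.0 20.0
-2 37 z [109.0, 210.0, 228.0] y -23.0 19.0
1 15 z [224.0, 226.0, 229.0] y -21.0 20.0
```

play_rows(offset=[[6,-1,0],[6,-1,0],[6,-1,0],[0,0,0]], turn=[0,0,0,0])

```text
clock: 21.75
position: [491.8, -83.2, 112.0]
ee_rot: [-0.601, 0.796, 0.014, -0.064]
contact_force: [0.4, -0.0, -0.6]
gripper_width: 0.0
```

```bash
python3 -c "
from h import *
rs();prof(xs=(-14,4))"
```

```text
grasp rack [-91.2  -5.9 130.9] tcp [491.8 -83.2 112. ] toolyaw -1.844 toolz [-0.118 -0.055 -0.992] F [ 0.4 -0.  -0.6] w 0.0 t 21.75 j [ 0.18  0.35 -0.4   0.04 -0.94  1.09]
-14 14 z [76.0, 111.0, 144.0] y -20.0 5.0
-11 35 z [74.0, 141.0, 155.0] y -24.0 21.0
-8 43 z [77.0, 156.0, 209.0] y -24.0 21.0
-5 28 z [149.0, 158.0, 211.0] y -22.0 22.0
-2 39 z [110.0, 208.0, 228.0] y -23.0 19.0
1 17 z [223.0, 225.0, 230.0] y -21.0 21.0
```

play_rows(offset=[[12,-3,0],[14,-4,0]], turn=[0,0])

```text
clock: 22.0
position: [491.8, -87.8, 112.3]
ee_rot: [-0.598, 0.796, 0.034, -0.087]
contact_force: [-41.5, 30.5, 43.2]
gripper_width: -0.1
```

```bash
python3 -c "
from h import *
rs();prof(xs=(-14,4))"
```

```text
grasp rack [-88.9 -10.1 130.9] tcp [491.8 -87.8 112.3] toolyaw -1.846 toolz [-0.179 -0.05  -0.983] F [-41.5  30.5  43.2] w -0.1 t 22.0 j [ 0.16  0.38 -0.35  0.02 -1.02  1.11]
-14 39 z [78.0, 452.0, 460.0] y -24.0 21.0
-11 56 z [77.0, 152.0, 459.0] y -23.0 22.0
-8 56 z [78.0, 200.0, 456.0] y -23.0 21.0
-5 43 z [151.0, 207.0, 454.0] y -22.0 22.0
-2 49 z [120.0, 222.0, 452.0] y -22.0 21.0
1 20 z [225.0, 229.0, 451.0] y -22.0 21.0
```

play_rows(offset=[[-6,2,4],[-15,4,10],[-25,6,15],[-30,8,20],[-30,8,20],[-30,8,20],[0,0,0]], turn=[0,0,0,0,0,0,0])

```text
clock: 22.75
position: [356.2, -51.3, 202.9]
ee_rot: [-0.598, 0.797, 0.032, -0.085]
contact_force: [0.9, -0.0, 0.7]
gripper_width: 0.0
```

Run:
```python
from h import *
rs()
e=np.array([np.cos(TR),np.sin(TR)]);f=np.array([-e[1],e[0]])
for c in("top",):
    im,w=cloud(c);w=w.reshape(-1,3);w=w[~np.isnan(w[:,0])]
    L=np.c_[(w[:,:2]-O)@e,(w[:,:2]-O)@f,w[:,2]]
    for nm,ys,xs,zs in(("rib",(-6,2),(-74,-16),(118,140)),("shelfL",(9,26),(-92,-14),(60,95)),("shelfR",(-28,-12),(-92,-14),(60,95)),("platetop",(-28,26),(-14,-3),(140,165)),("tongue up",(-22,22),(8,25),(150,210)),("slat",(-110,110),(-1,6),(222,234))):
        q=L[(L[:,1]>ys[0])&(L[:,1]<ys[1])&(L[:,0]>xs[0])&(L[:,0]<xs[1])&(L[:,2]>zs[0])&(L[:,2]<zs[1])]
        if len(q)<4: print(nm,len(q));continue
        p=np.polyfit(q[:,0],q[:,2],1);print(nm,len(q),"slope deg",np.degrees(np.arctan(p[0])).round(1),"mean",q.mean(0).round(1),"y",q[:,1].min().round(),q[:,1].max().round())
im,_=eyes.get_image("top");i2,_=eyes.get_image("scene")
cv2.imwrite("pics/h.png",np.hstack([cv2.resize(i2[200:270,205:275,::-1],(400,400),interpolation=cv2.INTER_CUBIC),cv2.resize(im[135:195,215:275,::-1],(400,400),interpolation=cv2.INTER_CUBIC)]))
```

```text
grasp rack [-229.3  -10.4  221.5] tcp [356.2 -51.3 202.9] toolyaw -1.847 toolz [-0.174 -0.051 -0.983] F [ 0.9 -0.   0.7] w 0.0 t 22.75 j [ 0.31  0.04 -0.53 -0.01 -1.18  0.98]
rib 54 slope deg 2.9 mean [-44.   -2.1 129. ] y -6.0 2.0
shelfL 60 slope deg 3.1 mean [-62.   20.6  74.4] y 9.0 26.0
shelfR 120 slope deg 4.8 mean [-53.1 -20.   73.9] y -28.0 -12.0
platetop 49 slope deg 28.0 mean [ -7.7   0.2 152. ] y -26.0 26.0
tongue up 0
slat 123 slope deg 19.7 mean [  1.4  -2.6 226.8] y -110.0 109.0
```

View pics/h.png

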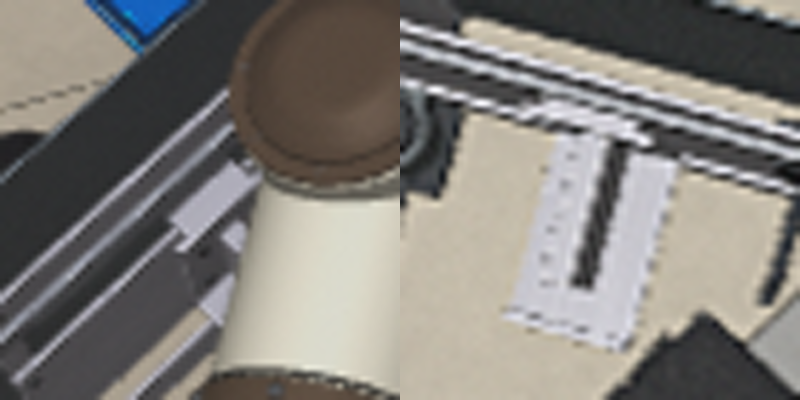

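play_rows(offset=[[4,0,2],[4,0,2],[4,0,2],[4,0,2],[4,0,2],[4,0,2],[4,0,2],[4,0,2],[4,0,2],[4,0,2],[4,0,2],[4,0,2]], turn=[-0.14,-0.14,-0.14,-0.14,-0.14,-0.14,-0.14,-0.14,-0.14,-0.14,-0.14,-0.14], grip=0.2)

```text
clock: 24.1
position: [420.2, -56.7, 210.9]
ee_rot: [0.234, 0.967, 0.09, -0.041]
contact_force: [-0.6, 0.1, 0.0]
gripper_width: 51.2
```

play_rows(offset=[[4,0,2],[4,0,2],[4,0,2],[4,0,2],[4,0,2],[4,0,2],[4,0,2],[0,0,2],[0,0,2],[0,0,0],[0,0,0]], turn=[-0.14,-0.14,-0.14,-0.14,-0.14,-0.14,-0.14,-0.14,-0.14,-0.06,0])

```text
clock: 25.2
position: [460.8, -63.6, 215.2]
ee_rot: [0.8, 0.592, 0.09, 0.019]
contact_force: [0.4, 0.2, 0.2]
gripper_width: 51.2
```

```bash
python3 -c "
from h import *
rs()"
```

```text
grasp rack [-130.8    1.2  233.9] tcp [460.8 -63.6 215.2] toolyaw 1.283 toolz [ 0.166  0.075 -0.983] F [0.4 0.2 0.2] w 51.2 t 25.2 j [ 0.18  0.05 -0.47 -0.06 -0.87 -2.02]
```

play_rows(offset=[[7,-2,-4],[9,-3,-6],[9,-3,-7],[9,-3,-8],[9,-3,-8],[8,-3,-8],[3,-1,-8],[2,0,-10],[1,0,-12],[1,0,-12],[1,0,-10],[0,0,0]], turn=[0.01,0.01,0,0,0,0,0,0,0,0,0,0])

```text
clock: 26.4
position: [526.1, -84.8, 110.1]
ee_rot: [0.794, 0.602, 0.087, 0.017]
contact_force: [-0.4, 0.6, -0.3]
gripper_width: 51.5
```

```bash
python3 -c "
from h import *
rs()"
```

```text
grasp rack [-62.1  -2.2 128.8] tcp [526.1 -84.8 110.1] toolyaw 1.305 toolz [ 0.158  0.078 -0.984] F [-0.4  0.6 -0.3] w 51.5 t 26.4 j [ 0.11  0.3  -0.45 -0.1  -0.66 -1.88]
```

play_rows(offset=[[0,0,-6],[0,0,-6],[0,0,-4],[0,0,0]], turn=[0,0,0,0])

```text
clock: 26.8
position: [526.5, -84.6, 93.7]
ee_rot: [0.794, 0.602, 0.088, 0.017]
contact_force: [-0.1, -0.1, -0.3]
gripper_width: 51.1
```

play_rows(offset=[[0,0,0],[0,0,0],[0,0,0],[0,0,0],[0,0,0]], turn=[0,0,0,0,0], grip=-1)

```text
clock: 27.3
position: [527.5, -83.8, 96.5]
ee_rot: [0.793, 0.603, 0.089, 0.018]
contact_force: [0.7, -1.1, -1.3]
gripper_width: 13.3
```

```bash
python3 -c "
from h import *
rs();prof(xs=(-14,24))"
```

```text
grasp rack [-61.1  -1.  115.2] tcp [527.5 -83.8  96.5] toolyaw 1.309 toolz [ 0.163  0.079 -0.983] F [ 0.7 -1.1 -1.3] w 13.3 t 27.3 j [ 0.11  0.32 -0.46 -0.1  -0.62 -1.87]
-14 20 z [76.0, 107.0, 157.0] y -24.0 21.0
-11 34 z [76.0, 148.0, 157.0] y -23.0 22.0
-8 41 z [75.0, 157.0, 209.0] y -23.0 20.0
-5 29 z [151.0, 206.0, 210.0] y -23.0 19.0
-2 36 z [144.0, 215.0, 228.0] y -22.0 19.0
1 12 z [224.0, 226.0, 230.0] y -22.0 19.0
```

play_rows(offset=[[3,-0.8,1],[3,-0.8,0],[4,-1,0],[4,-1,0]], turn=[0,0,0,0])

```text
clock: 27.75
position: [527.5, -84.5, 96.6]
ee_rot: [0.793, 0.604, 0.078, 0.007]
contact_force: [-13.4, 7.4, 13.4]
gripper_width: 13.4
```

```bash
python3 -c "
from h import *
rs();prof(xs=(-14,24))"
```

```text
grasp rack [-60.3  -1.6 115.3] tcp [527.5 -84.5  96.6] toolyaw 1.308 toolz [ 0.132  0.084 -0.988] F [-13.4   7.4  13.4] w 13.4 t 27.75 j [ 0.1   0.33 -0.44 -0.11 -0.67 -1.86]
-14 14 z [74.0, 85.0, 140.0] y -20.0 18.0
-11 33 z [75.0, 142.0, 155.0] y -23.0 22.0
-8 46 z [79.0, 156.0, 207.0] y -24.0 22.0
-5 29 z [154.0, 203.0, 210.0] y -21.0 20.0
-2 34 z [149.0, 212.0, 228.0] y -23.0 20.0
1 14 z [224.0, 226.0, 229.0] y -22.0 20.0
7 5 z [192.0, 194.0, 197.0] y -22.0 10.0
```

play_rows(offset=[[3,-0.8,4],[4,-1,3],[5,-1.3,1],[5,-1.3,0],[5,-1.3,0]], turn=[0,0,0,0,0])

```text
clock: 28.3
position: [527.9, -86.7, 99.2]
ee_rot: [0.795, 0.604, 0.06, -0.012]
contact_force: [-18.6, 11.4, 21.9]
gripper_width: 13.2
```

```bash
python3 -c "
from h import *
rs();prof(xs=(-14,24))"
```

```text
grasp rack [-58.4  -3.5 118. ] tcp [527.9 -86.7  99.2] toolyaw 1.303 toolz [ 0.08   0.092 -0.993] F [-18.6  11.4  21.9] w 13.2 t 28.3 j [ 0.09  0.35 -0.39 -0.12 -0.75 -1.84]
-14 9 z [74.0, 81.0, 131.0] y -23.0 -7.0
-11 12 z [73.0, 81.0, 132.0] y -23.0 -7.0
-8 36 z [77.0, 152.0, 207.0] y -24.0 10.0
-5 27 z [153.0, 206.0, 210.0] y -22.0 20.0
-2 32 z [180.0, 213.0, 227.0] y -22.0 20.0
1 15 z [224.0, 227.0, 228.0] y -24.0 19.0
7 2 z [186.0, 190.0, 194.0] y -16.0 1.0
10 17 z [175.0, 191.0, 196.0] y -23.0 10.0
13 5 z [190.0, 193.0, 195.0] y -18.0 3.0
```

play_rows(offset=[[5,0,1],[5,0,0],[5,0,-2],[3,0,-4],[2,0,-4]], turn=[0,0,0,0,0])

```text
clock: 28.85
position: [527.9, -86.8, 99.4]
ee_rot: [0.793, 0.607, 0.042, -0.026]
contact_force: [-16.3, 5.7, 28.9]
gripper_width: 13.3
```

```bash
python3 -c "
from h import *
rs();prof(xs=(-17,24))"
```

```text
grasp rack [-57.5  -3.3 118.3] tcp [527.9 -86.8  99.4] toolyaw 1.308 toolz [ 0.035  0.093 -0.995] F [-16.3   5.7  28.9] w 13.3 t 28.85 j [ 0.09  0.36 -0.35 -0.12 -0.81 -1.84]
-17 5 z [77.0, 79.0, 83.0] y -22.0 -12.0
-14 3 z [74.0, 76.0, 78.0] y -20.0 -10.0
-11 6 z [78.0, 81.0, 82.0] y -23.0 -10.0
-8 17 z [78.0, 118.0, 204.0] y -24.0 -9.0
-5 6 z [153.0, 155.0, 208.0] y -23.0 -12.0
-2 9 z [172.0, 215.0, 226.0] y -24.0 -13.0
1 5 z [227.0, 227.0, 229.0] y -22.0 -10.0
10 21 z [165.0, 181.0, 193.0] y -24.0 10.0
13 11 z [190.0, 195.0, 196.0] y -24.0 9.0
16 1 z [191.0, 191.0, 191.0] y -14.0 -14.0
```

play_rows(offset=[[0,0,0],[0,0,0]], turn=[0,0])

```text
clock: 29.1
position: [528.1, -86.9, 101.2]
ee_rot: [0.793, 0.607, 0.043, -0.026]
contact_force: [-1.5, 0.9, -2.0]
gripper_width: 13.3
```

```bash
python3 -c "
from h import *
rs();prof(xs=(-11,24))"
```

```text
grasp rack [-57.3  -3.4 120.1] tcp [528.1 -86.9 101.2] toolyaw 1.307 toolz [ 0.037  0.094 -0.995] F [-1.5  0.9 -2. ] w 13.3 t 29.1 j [ 0.09  0.36 -0.35 -0.12 -0.81 -1.84]
-11 3 z [77.0, 79.0, 80.0] y -20.0 -9.0
-8 19 z [75.0, 106.0, 205.0] y -23.0 -9.0
-5 7 z [141.0, 157.0, 208.0] y -23.0 -13.0
-2 9 z [170.0, 211.0, 226.0] y -24.0 -13.0
1 5 z [225.0, 229.0, 230.0] y -21.0 -10.0
10 21 z [162.0, 179.0, 197.0] y -24.0 10.0
13 14 z [186.0, 194.0, 197.0] y -24.0 9.0
16 2 z [194.0, 195.0, 197.0] y -5.0 3.0
```

play_rows(offset=[[0,0,0],[0,0,0],[0,0,0],[0,0,0]], turn=[0,0,0,0], grip=0)

```text
clock: 29.55
position: [531.3, -87.7, 100.2]
ee_rot: [0.793, 0.607, 0.044, -0.024]
contact_force: [0.3, -0.5, 0.6]
gripper_width: 42.3
```

```bash
python3 -c "
from h import *
rs();prof(xs=(-11,24))"
```

```text
grasp rack [-54.1  -3.3 119.1] tcp [531.3 -87.7 100.2] toolyaw 1.308 toolz [ 0.041  0.092 -0.995] F [ 0.3 -0.5  0.6] w 42.3 t 29.55 j [ 0.08  0.37 -0.35 -0.12 -0.81 -1.84]
-11 5 z [74.0, 80.0, 138.0] y -24.0 -11.0
-8 8 z [74.0, 88.0, 188.0] y -23.0 -10.0
-5 4 z [154.0, 155.0, 199.0] y -22.0 -16.0
-2 8 z [114.0, 206.0, 227.0] y -24.0 -17.0
1 4 z [224.0, 227.0, 229.0] y -22.0 -13.0
```

play_rows(offset=[[-3,1,8],[-8,2,15],[-15,4,25],[-25,7,25],[-30,8,25],[-30,8,15],[-20,5,5],[0,0,0]], turn=[0,0,0,0,0,0,0,0])

```text
clock: 30.4
position: [395.4, -52.1, 225.0]
ee_rot: [0.793, 0.607, 0.046, -0.023]
contact_force: [-0.1, -0.2, 0.4]
gripper_width: 42.6
```

```bash
cat >> h.py <<'E'
def seat():
    e=np.array([np.cos(TR),np.sin(TR)]);f=np.array([-e[1],e[0]])
    im,w=cloud("top");w=w.reshape(-1,3);w=w[~np.isnan(w[:,0])]
    L=np.c_[(w[:,:2]-O)@e,(w[:,:2]-O)@f,w[:,2]]
    for nm,ys,xs,zs in(("rib",(-8,2),(-72,-16),(122,140)),("shelfL",(9,26),(-90,-14),(62,92)),("shelfR",(-28,-12),(-90,-14),(62,92)),("platetop",(-28,26),(-14,-3),(147,165)),("tongue",(-22,22),(6,25),(155,210)),("slat",(-110,110),(-1,6),(222,234))):
        q=L[(L[:,1]>ys[0])&(L[:,1]<ys[1])&(L[:,0]>xs[0])&(L[:,0]<xs[1])&(L[:,2]>zs[0])&(L[:,2]<zs[1])]
        if len(q)<4: print(nm,len(q));continue
        p=np.polyfit(q[:,0],q[:,2],1);print(nm,len(q),"slope deg",np.degrees(np.arctan(p[0])).round(1),"mean",q.mean(0).round(1),"y",q[:,1].min().round(),q[:,1].max().round())
E
python3 -c "
from h import *
rs();seat();prof(xs=(-14,24))"
```

```text
grasp rack [-194.6   -4.6  243.9] tcp [395.4 -52.1 225. ] toolyaw 1.308 toolz [ 0.045  0.092 -0.995] F [-0.1 -0.2  0.4] w 42.6 t 30.4 j [ 0.21 -0.02 -0.49 -0.09 -1.04 -2.  ]
rib 59 slope deg 4.0 mean [-43.5  -3.2 130.2] y -8.0 2.0
shelfL 82 slope deg 4.2 mean [-56.3  20.   73.6] y 9.0 26.0
shelfR 120 slope deg 4.9 mean [-51.3 -19.9  73.8] y -28.0 -12.0
platetop 46 slope deg 10.8 mean [ -7.6  -1.6 152.3] y -26.0 24.0
tongue 0
slat 122 slope deg 5.6 mean [  1.4  -1.9 226.9] y -110.0 109.0
-14 16 z [74.0, 121.0, 153.0] y -20.0 20.0
-11 35 z [77.0, 133.0, 157.0] y -24.0 21.0
-8 38 z [80.0, 174.0, 208.0] y -24.0 22.0
-5 28 z [149.0, 204.0, 210.0] y -23.0 19.0
-2 35 z [143.0, 213.0, 227.0] y -23.0 19.0
1 15 z [224.0, 227.0, 230.0] y -24.0 21.0
```

play_rows(offset=[[6,-1,-6],[11,-3,-10],[12,-3,-14],[12,-3,-16],[12,-3,-16],[11,-3,-12],[10,-2,-8],[7,-2,-4],[3,-1,0],[0,0,0]], turn=[0,0,0,0,0,0,0,0,0,0], grip=-1)

```text
clock: 31.5
position: [492.3, -77.5, 123.3]
ee_rot: [0.795, 0.605, 0.039, -0.026]
contact_force: [-0.5, -0.9, 0.4]
gripper_width: -0.3
```

```bash
python3 -c "
from h import *
rs()"
```

```text
grasp rack [-94.3  -3.6 142.2] tcp [492.3 -77.5 123.3] toolyaw 1.302 toolz [ 0.031  0.088 -0.996] F [-0.5 -0.9  0.4] w -0.3 t 31.5 j [ 0.12  0.28 -0.42 -0.11 -0.84 -1.88]
```

play_rows(offset=[[0,0.5,-4],[0,0.5,-3],[4,-1,1],[5,-1.3,3],[5,-1.3,3],[5,-1.3,3]], turn=[0,0,0,0,0,0])

```text
clock: 32.1
position: [499.2, -79.3, 124.1]
ee_rot: [0.795, 0.604, 0.03, -0.036]
contact_force: [-7.8, 4.7, -1.8]
gripper_width: -0.0
```

```bash
python3 -c "
from h import *
rs();seat();prof(xs=(-14,20))"
```

```text
grasp rack [-86.6  -3.5 143. ] tcp [499.2 -79.3 124.1] toolyaw 1.299 toolz [ 0.004  0.093 -0.996] F [-7.8  4.7 -1.8] w -0.0 t 32.1 j [ 0.11  0.3  -0.38 -0.12 -0.88 -1.87]
rib 13 slope deg -1.9 mean [-21.9  -2.8 132.7] y -7.0 2.0
shelfL 0
shelfR 77 slope deg -0.0 mean [-39.4 -20.2  78.4] y -28.0 -12.0
platetop 16 slope deg 26.6 mean [ -4.4  -3.3 151.6] y -27.0 22.0
tongue 36 slope deg 78.4 mean [ 13.6  -2.8 182.9] y -21.0 15.0
slat 122 slope deg 0.1 mean [  1.3  -0.8 227.3] y -110.0 107.0
-14 14 z [76.0, 104.0, 135.0] y -21.0 19.0
-11 13 z [75.0, 100.0, 136.0] y -23.0 21.0
-8 57 z [80.0, 139.0, 208.0] y -24.0 22.0
-5 31 z [146.0, 159.0, 209.0] y -23.0 20.0
-2 33 z [183.0, 214.0, 229.0] y -22.0 19.0
1 14 z [223.0, 227.0, 230.0] y -21.0 20.0
10 17 z [162.0, 174.0, 192.0] y -20.0 14.0
13 21 z [173.0, 191.0, 194.0] y -24.0 16.0
16 2 z [191.0, 191.0, 192.0] y -17.0 -5.0
```

play_rows(offset=[[-2,0.5,0],[-3,0.8,0],[-6,1.5,0],[-10,3,0],[-15,4,5],[-20,5,5],[0,0,0]], turn=[0,0,0,0,0,0,0])

```text
clock: 32.9
position: [441.5, -63.8, 136.1]
ee_rot: [0.795, 0.605, 0.032, -0.034]
contact_force: [-0.4, -0.2, 0.2]
gripper_width: 0.1
```

```bash
python3 -c "
from h import *
rs();seat()"
```

```text
grasp rack [-146.4   -3.6  155. ] tcp [441.5 -63.8 136.1] toolyaw 1.299 toolz [ 0.011  0.093 -0.996] F [-0.4 -0.2  0.2] w 0.1 t 32.9 j [ 0.16  0.19 -0.5  -0.12 -0.86 -1.92]
rib 56 slope deg 4.5 mean [-42.7  -3.2 130.1] y -8.0 2.0
shelfL 85 slope deg 4.3 mean [-54.6  19.6  73.8] y 10.0 26.0
shelfR 119 slope deg 4.0 mean [-52.2 -20.   74.3] y -28.0 -12.0
platetop 47 slope deg 3.5 mean [ -7.5  -2.8 152.5] y -28.0 23.0
tongue 0
slat 120 slope deg -10.9 mean [  1.4  -1.9 226.5] y -109.0 108.0
```

```bash
cat >> h.py <<'E'
def lever(cams=("scene","top"),show=True):
    e=np.array([np.cos(TR),np.sin(TR)]);f=np.array([-e[1],e[0]])
    for c in cams:
        im,w=cloud(c);g=im.reshape(-1,3).max(1);w=w.reshape(-1,3)
        L=np.c_[(w[:,:2]-O)@e,(w[:,:2]-O)@f,w[:,2]]
        ok=(L[:,0]>-175)&(L[:,0]<-6)&(L[:,1]>60)&(L[:,1]<240)
        k=ok&(L[:,2]>100)&(L[:,2]<116)&(g<90)
        if k.sum()>3:
            (cx,cy),r=cv2.minEnclosingCircle(L[k][:,:2].astype(np.float32))
            print(c,"knob n",k.sum(),"median",np.median(L[k],0).round(1),"circle",round(cx,1),round(cy,1),"r",round(r,1))
        for lo,hi in((25,40),(40,48),(48,56),(56,64),(64,80),(80,100)):
            q=L[ok&(L[:,2]>lo)&(L[:,2]<hi)]
            if len(q)>2 and show:print(c,lo,len(q),"med",np.median(q,0).round(),"x",np.percentile(q[:,0],[2,98]).round(),"y",np.percentile(q[:,1],[2,98]).round())
E
python3 - <<'E'
from h import *
lever()
e=np.array([np.cos(TR),np.sin(TR)]);f=np.array([-e[1],e[0]])
im,w=cloud("scene");b,wt=cloud("top")
for c,W in(("scene",w),("top",wt)):
    for q in("lever_knob","lock_lever","index_pin"):
        for r in find_in(c,q)[:2]:
            u,v=[int(x) for x in r["bbox"][:2]];p=W[v,u];print(c,q,round(r["score"],2),np.round(r["bbox"]),((p[:2]-O)@e).round(),((p[:2]-O)@f).round(),p[2].round())
cv2.imwrite("pics/i.png",np.hstack([cv2.resize(im[260:330,195:265,::-1],(400,400),interpolation=cv2.INTER_CUBIC),cv2.resize(b[130:200,175:245,::-1],(400,400),interpolation=cv2.INTER_CUBIC)]))
E
```

```text
scene knob n 63 median [-81.5 178.5 108.3] circle -80.9 177.6 r 12.1
scene 25 6 med [-147.  120.   34.] x [-148. -144.] y [115. 124.]
scene 40 3 med [-146.  120.   47.] x [-148. -142.] y [114. 123.]
scene 48 9 med [-140.  119.   54.] x [-147.  -97.] y [115. 169.]
scene 56 13 med [-140.  121.   60.] x [-145.  -78.] y [114. 181.]
scene 64 13 med [-91. 179.  75.] x [-132.  -83.] y [126. 188.]
scene 80 22 med [-90. 179.  92.] x [-93. -85.] y [167. 188.]
top knob n 40 median [-81.2 176.1 108.4] circle -80.5 177.3 r 11.5
top 25 16 med [-29. 105.  35.] x [-43.  -8.] y [100. 117.]
top 40 17 med [-24. 107.  45.] x [-43.  -7.] y [101. 118.]
top 48 44 med [-47. 141.  54.] x [-78. -12.] y [101. 173.]
top 56 136 med [-37. 132.  59.] x [-75. -10.] y [105. 170.]
top 64 20 med [-30. 128.  67.] x [-93. -17.] y [116. 177.]
top 80 22 med [-81. 170.  91.] x [-93. -70.] y [167. 179.]
scene lever_knob 0.68 [218. 307.  15.  10.] -90.0 181.0 112.0
scene index_pin 0.8 [224. 249.  74. 128.] 48.0 48.0 57.0
scene index_pin 0.36 [240. 232.  13.  11.] 8.0 0.0 161.0
top lever_knob 0.55 [200. 158.  39.  18.] -50.0 151.0 56.0
top lock_lever 0.66 [199. 157.  34.  19.] -44.0 179.0 -6.0
top index_pin 0.65 [236. 149. 110.  61.] -0.0 26.0 139.0
```

View pics/i.png

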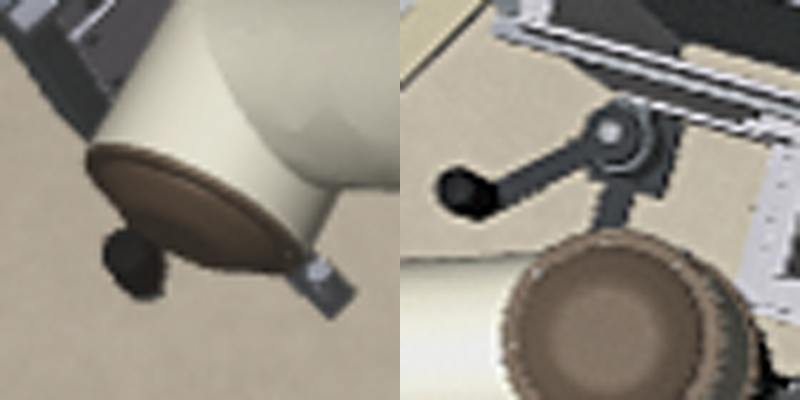

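play_rows(offset=[[3,12,2],[6,15,1],[9,15,1],[10,15,1],[10,15,0],[10,15,0],[10,15,0],[10,15,0],[10,14,0],[10,10,0],[6,5,0],[0,0,0]], turn=[0,0,0,0,0,0,0,0,0,0,0,0], grip=0.3)

```text
clock: 34.65
position: [545.1, 94.5, 139.9]
ee_rot: [0.796, 0.604, 0.032, -0.034]
contact_force: [-0.0, -0.1, -0.0]
gripper_width: 55.7
```

Run:
```python
from h import *
rs()
e=np.array([np.cos(TR),np.sin(TR)]);f=np.array([-e[1],e[0]])
for c,n in(("scene","scene_w.npy"),("top","top_w.npy")):
    L=np.load(n).reshape(-1,3);L=np.c_[(L[:,:2]-O)@e,(L[:,:2]-O)@f,L[:,2]]
    q=L[(abs(L[:,0]+143)<16)&(abs(L[:,1]-119)<14)&(L[:,2]>50)&(L[:,2]<66)];print(c,"pin",len(q),q.mean(0).round(1))
    q=L[(abs(L[:,0]+25)<16)&(abs(L[:,1]-118)<16)&(L[:,2]>62)&(L[:,2]<80)];print(c,"piv",len(q),q.mean(0).round(1))
    b=L[(L[:,0]<-50)&(L[:,0]>-140)&(abs(L[:,1]-119)<20)&(L[:,2]>10)&(L[:,2]<58)];print(c,"bar",len(b),np.median(b,0).round(1))
# pivot cap pixel in the top view
p=eyes.camera_params("top");K=np.array(p["camera_matrix"]);T=np.linalg.inv(np.array(p["camera_from_world"]))
r=T[:3,:3]@np.linalg.inv(K)@[211.8,152.75,1];o=T[:3,3];P=o+r*(66-o[2])/r[2];print("cap",(P[:2]-O)@e,(P[:2]-O)@f)
```

```text
grasp rack [-87.9 176.3 158.8] tcp [545.1  94.5 139.9] toolyaw 1.298 toolz [ 0.01   0.092 -0.996] F [-0.  -0.1 -0. ] w 55.7 t 34.65 j [ 0.42  0.34 -0.28 -0.1  -0.91 -2.2 ]
scene pin 17 [-141.9  118.    56.7]
scene piv 42 [-25.2 118.   64.4]
scene bar 185 [-92.5 118.5  18.5]
top pin 12 [-142.8  118.7   56.8]
top piv 36 [-22.4 118.3  63.9]
top bar 165 [-94.8 119.1  17.5]
cap -24.05063291366512 116.24520321501717
```

play_rows(offset=[[4,-0.5,-5],[3,-0.5,-10],[0,0,-12],[0,0,-12],[0,0,-10],[0,0,-8],[0,0,-3],[0,0,0]], turn=[0,0,0,0,0,0,0,0])

```text
clock: 35.45
position: [549.9, 90.5, 72.7]
ee_rot: [0.797, 0.603, 0.029, -0.035]
contact_force: [-0.3, -0.3, 0.4]
gripper_width: 55.3
```

```bash
python3 -c "
from h import *
rs()"
```

```text
grasp rack [-82.1 173.8  91.6] tcp [549.9  90.5  72.7] toolyaw 1.294 toolz [ 0.005  0.09  -0.996] F [-0.3 -0.3  0.4] w 55.3 t 35.45 j [ 0.41  0.43 -0.33 -0.12 -0.77 -2.17]
```

play_rows(offset=[[0,0,0],[0,0,0],[0,0,0],[0,0,0]], turn=[0,0,0,0], grip=-1)

```text
clock: 35.85
position: [550.0, 92.4, 73.9]
ee_rot: [0.796, 0.604, 0.03, -0.035]
contact_force: [1.8, -0.6, -3.1]
gripper_width: 24.0
```

play_rows(offset=[[-7,-5,0],[-7,-5,0],[-6,-6,0],[-6,-6,0],[-4.5,-7,0],[-4.5,-7,0],[0,0,0]], turn=[0,0,0,0,0,0,0])

```text
clock: 36.55
position: [515.7, 63.7, 73.7]
ee_rot: [0.79, 0.611, 0.033, -0.035]
contact_force: [2.6, 0.5, -3.6]
gripper_width: 24.3
```

```bash
python3 -c "
from h import *
rs()"
```

```text
grasp rack [-108.2  138.7   92.6] tcp [515.7  63.7  73.7] toolyaw 1.316 toolz [ 0.01   0.096 -0.995] F [ 2.6  0.5 -3.6] w 24.3 t 36.55 j [ 0.38  0.38 -0.42 -0.13 -0.73 -2.11]
```

play_rows(offset=[[-1,-6,0],[-1,-6,0],[-1,-5,0],[0,0,0]], turn=[0,0,0,0])

```text
clock: 36.95
position: [507.4, 49.8, 73.7]
ee_rot: [0.788, 0.614, 0.029, -0.039]
contact_force: [2.1, -0.6, -3.6]
gripper_width: 24.2
```

```bash
python3 -c "
from h import *
rs();lever(show=False)"
```

```text
grasp rack [-112.4  123.2   92.6] tcp [507.4  49.8  73.7] toolyaw 1.323 toolz [-0.002  0.098 -0.995] F [ 2.1 -0.6 -3.6] w 24.2 t 36.95 j [ 0.36  0.37 -0.43 -0.14 -0.74 -2.08]
```

play_rows(offset=[[2,-3,0],[1,-2.5,0],[0,0,0]], turn=[0,0,0])

```text
clock: 37.35
position: [505.7, 46.4, 73.8]
ee_rot: [0.787, 0.615, 0.026, -0.043]
contact_force: [1.1, 2.0, -5.6]
gripper_width: 24.4
```

```bash
python3 -c "
from h import *
rs()"
```

```text
grasp rack [-112.9  119.5   92.7] tcp [505.7  46.4  73.8] toolyaw 1.325 toolz [-0.012  0.1   -0.995] F [ 1.1  2.  -5.6] w 24.4 t 37.35 j [ 0.35  0.37 -0.42 -0.14 -0.76 -2.06]
```

play_rows(offset=[[0,-2,0],[0,0,0]], turn=[0,0])

```text
clock: 37.55
position: [505.1, 45.3, 73.7]
ee_rot: [0.786, 0.615, 0.026, -0.044]
contact_force: [-0.7, 1.0, 0.0]
gripper_width: 24.3
```

play_rows(offset=[[0,0,0],[0,0,0],[0,0,0]], turn=[0,0,0], grip=0.3)

```text
clock: 37.85
position: [507.8, 45.3, 74.6]
ee_rot: [0.788, 0.614, 0.029, -0.043]
contact_force: [-0.2, -0.2, -0.4]
gripper_width: 55.7
```

play_rows(offset=[[0,0,8],[0,0,15],[0,0,20],[-5,10,25],[-15,30,25],[-20,40,20],[-20,45,0],[-20,45,0],[-20,45,0],[-10,20,0],[0,0,0]], turn=[0,0,0,0,0,0,0,0,0,0,0])

```text
clock: 38.95
position: [398.4, 287.7, 202.7]
ee_rot: [0.79, 0.61, 0.041, -0.043]
contact_force: [-0.4, -0.0, 0.2]
gripper_width: 55.5
```

Run:
```python
from h import *
rs();lever();seat();prof(xs=(-14,4),ys=(-80,-40))
ims=[eyes.get_image(c)[0] for c in("scene","top")]
cv2.imwrite("pics/j.png",np.hstack([cv2.resize(ims[0][185:325,170:310,::-1],(400,400),interpolation=cv2.INTER_CUBIC),cv2.resize(ims[1][105:215,180:290,::-1],(400,400),interpolation=cv2.INTER_CUBIC)]))
```

```text
grasp rack [-280.   323.8  221.6] tcp [398.4 287.7 202.7] toolyaw 1.314 toolz [ 0.011  0.118 -0.993] F [-0.4 -0.   0.2] w 55.5 t 38.95 j [ 0.92  0.15 -0.38 -0.08 -0.95 -2.7 ]
scene knob n 61 median [-107.1  118.7  108.7] circle -106.3 118.2 r 11.8
scene 25 21 med [-40. 126.  33.] x [-148.  -31.] y [102. 136.]
scene 40 19 med [-37. 122.  45.] x [-147.  -20.] y [100. 137.]
scene 48 30 med [-38. 124.  52.] x [-145.  -15.] y [101. 138.]
scene 56 163 med [-41. 119.  61.] x [-144.   -9.] y [105. 133.]
scene 64 37 med [-33. 121.  67.] x [-118.  -18.] y [106. 132.]
scene 80 22 med [-115.  121.   92.] x [-118. -108.] y [107. 129.]
top knob n 46 median [-106.1  116.4  106.1] circle -106.0 118.0 r 11.5
top 25 22 med [-33. 106.  33.] x [-146.   -8.] y [100. 118.]
top 40 14 med [-36. 111.  45.] x [-148.   -7.] y [100. 130.]
top 48 50 med [-52. 114.  53.] x [-142.  -12.] y [101. 129.]
top 56 143 med [-40. 118.  60.] x [-143.  -10.] y [105. 133.]
top 64 18 med [-75. 115.  67.] x [-113.  -17.] y [107. 126.]
top 80 15 med [-110.  109.   90.] x [-118.  -97.] y [107. 116.]
rib 57 slope deg 5.9 mean [-44.9  -2.9 129.5] y -8.0 2.0
shelfL 84 slope deg 3.7 mean [-55.2  19.4  74.5] y 9.0 26.0
shelfR 119 slope deg 5.0 mean [-51.5 -20.   73.8] y -28.0 -12.0
platetop 41 slope deg 5.9 mean [ -8.2  -1.5 151.9] y -28.0 24.0
tongue 0
slat 125 slope deg 7.2 mean [  1.3  -2.6 226.9] y -110.0 110.0
-8 14 z [164.0, 173.0, 181.0] y -78.0 -41.0
-5 14 z [175.0, 177.0, 180.0] y -78.0 -41.0
-2 55 z [74.0, 191.0, 228.0] y -80.0 -41.0
1 19 z [147.0, 226.0, 230.0] y -80.0 -42.0
```

View pics/j.png

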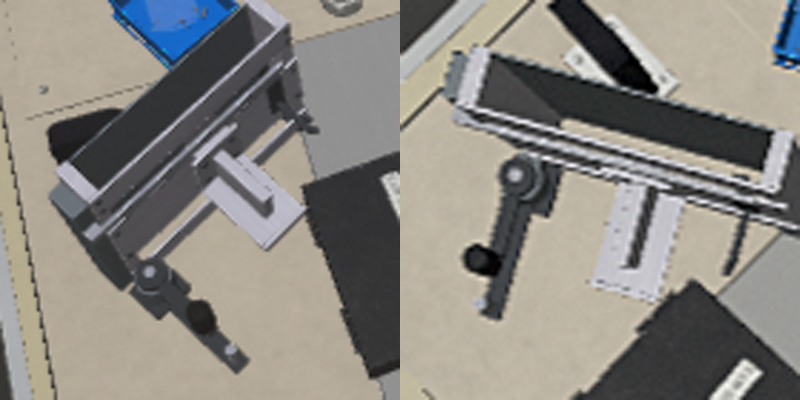

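```bash
python3 -c "
from bench import arm
print(arm.job_done())"
```

```text
the job is handed in; nothing more can be done
None
```

The bracket hangs in the upper groove with the keeper bar down over its tongue. However, its back plate is not quite flat: it rests tipped about 4° front-down. I handed the job in at about 39 s with the arm clear of everything.

**Bracket:** I tipped it about 33° by pressing its shelf against the rack's top edge. Then I fed the tongue in behind the top slat, swung it down against the groove's lower edge and let go. It sits about 2 mm right of the rack's middle.

**Lever:** I gripped the knob and swung it to the index pin. The last check put the knob within about 0.3 mm of the line to the pin. The keeper bar's top is at z ≈ 177 mm, and its locked place is 178 mm.

**Checks that failed or disagreed:**
- **Back plate:** I pushed or held it flat twice more (about 0° on the last push), but it settled back to the tilt each time I let go. By then the heel touches the rack and the tongue seems to bear on the back of the top slat. Friction on the groove edge looks too low to hold the plate flat.
- **Push force:** during the first of those pushes, the shut fingertips read about 67 N against what I took to be the bracket's rib before I backed off. That is under the 120 N wrist limit. I believe only the fingers were pressing, but if that counts as the gripper's body, it is over the 40 N limit.

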